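Lock the shaker for transport

TASK

Lock the laboratory shaker for moving: push its platform fully home, so that the hole in its tongue lines up with the holes in the two fixed lugs, then pick the T-handled pin from its cradle by the two ends of its cross bar, lift it clear of everything, ease the grip so that the shaft swings down plumb, and tighten the grip again. Lower it, held until it is down and not dropped, through all three holes until its collar rests on the upper lug, let go and back away. Do not disturb the jar, the beaker or the box.

Things in the scene. Friction and masses are not known exactly. Their poses are not given: they have to be found in the camera images.
- shaker: Fixed shaker: white housing 200 (x) x 220 (y) x 74 mm high; origin at the centre of its underside, z up. From its front (-x) stick out two fixed aluminium lugs, plates 50 (x) x 74 (y) x 8 mm, tops at 115 and 71 mm, joined by an upright at their -y end. Each has a vertical 22 mm round hole at x = -0.130, y = 0.
- lock_hole (a point): Centre of the hole in the upper lug, at the lug's top face (115 mm above the bench); same axes as the shaker.
- platform (a joint): Sliding aluminium platform on the shaker, 178 x 180 mm, plate 85 to 93 mm above the bench, a rail (top at 123 mm) along its +y and -y edges. Value: distance from home in m, towards the shaker's +y; 0 = home against the stop, at most 0.05. About 3 N of friction; stays where left. Its 8 mm tongue runs between the lugs; at 0 its 22 mm hole is in line with theirs.
- push_face (a point): Point on the outer (+y) face of the platform's +y rail, 107 mm above the bench, 40 mm in front of the platform's middle; moves with the platform, axes as the shaker. Pushing here along the shaker's -y drives the platform home.
- tongue_hole (a point): Centre of the hole in the platform's tongue, at its top face (93 mm above the bench); moves with the platform.
- cradle: Fixed grey plastic pin cradle, base 150 (x) x 60 (y) x 8 mm, origin at the centre of its underside; a post 14 x 24 mm and 36 mm high at x = +0.060 carries the middle of the pin's cross bar, a forked post at x = -0.035 carries the shaft.
- pin: Loose steel T-handled pin, 0.30 kg. Origin at the middle of its cross bar (along y, 10 mm thick, 42 mm long, round ends). Stem along -x: 10 mm neck, collar, 18 mm shaft. Starts level in the cradle, bar axis 41 mm above the bench; hanging plumb, +x is up. Pinched by the bar's ends it is stiff at 80 N, swings about the bar under 40 N, hangs plumb without slipping at 3 to 8 N.
- pin_tip (a point): Tip of the pin's shaft, 140 mm from the bar along the pin's -x; the last 24 mm taper from 18 to 6 mm.
- pin_collar (a point): Centre of the underside of the pin's collar (32 mm in diameter, 6 mm thick), 40 mm from the bar along the pin's -x. Seated, it lies on the upper lug and the bar is 155 mm above the bench.
- jar: Bystander: white plastic jar 66 mm wide and 85 mm high, origin at the centre of its underside. Leave it alone.
- beaker: Bystander: glass beaker 68 mm wide and 90 mm high, origin at the centre of its underside. Leave it alone.
- tipbox: Bystander: pale plastic box 80 x 110 x 50 mm, origin at the centre of its underside. Leave it alone.
Not all that is in view belongs to the job. What is shaped like the pin but green is not meant.

How it is judged:
By the outcome, as a careful person would: the job done as asked, in the order asked, and still so for the second after the job is handed in, with the robot touching nothing.
It also fails if it takes over 67 s, if anything falls off the work surface, if the arm or the gripper's body presses on something with over 40 N, if the wrist force passes 120 N, or if a joint passes its speed limit or range.

ROBOT

A 6-joint arm with a two-finger parallel gripper is mounted at the origin on the work surface. World frame = base frame: x ahead of the robot, y to its left, z up, the work surface at z = 0. Lengths are in m, angles in degrees, forces in N, time in s.
With the tool pointing down it reaches from about 0.25 to 0.725 m from the base axis. Payload 9.7 kg.
Tool frame: the origin (TCP) lies midway between the tips of the shut fingers; the grasp point (between the pads) lies 19 mm behind it; z points along the fingers, y is the direction in which the jaws open and shut (so a half turn about z gives the same grasp; the last joint's range is limited). The gripper opens to 85 mm and grips with 20 to 120 N. Pads are 22 mm wide; open, the fingers measure 114 mm over their backs; the gripper's body (76 mm by 85 mm) begins 54 mm behind the grasp point. The pads swing forward as they close: fully open they stand 13 mm farther back than shut.
Start: joints at [-66.921, 4.979, 10.078, 95.1, 0, 90], TCP at [0.216, -0.506, 0.231] pointing down, gripper open.
Joint ranges: [-179.16, 179.16], [-48.56, 103.87], [-65.8, 70.77], [-126.05, 130.52], [-82.76, 87.17], [-180, 180]. Speed limits (degrees/s): [127.2, 127.2, 147.25, 180, 180, 180].

INTERFACE

Orientations are given as [roll, pitch, yaw] about the fixed x, y, z axes, in that order (R = Rz(yaw) Ry(pitch) Rx(roll)).
In Python, from workcell import get_obs, camera, get_calibration, job_done gives the robot as it stands.
- The arm moves only by the tool play_rows, never from a script. Its argument "commands" is text: rows parted by semicolons, each of 5 numbers parted by spaces: the opening, from 0 (shut) to 1 (fully open), then the shift along the world's x, y, z in mm, then the turn about the world's z in degrees. A call has 1 to 10 rows; each row is the pose to reach, as a shift and turn from the pose commanded when the call began; what a row does not reach only later rows make up. A row lasts 1/12 s, in which the tool goes at most 41.7 mm and 7.16 degrees, less where a joint would pass 70% of its speed; a pose out of reach is approached as far as the arm can. A call with a gripper value outside its range is refused whole. The fingers move at their own pace and stop on an object; "force" is the grip in N (left out, the last holds). Time passes only in rows, so rows that repeat a pose let the fingers close. It gives the time, the measured TCP pose, the force and the opening at its end, in the units of the state.
- get_obs(): the state, without advancing time (a new reading comes with each control period).
- camera(name): name is "side" or "top"; returns the picture (400x640x3 uint8, red, green, blue); there is no depth.
- get_calibration(name): a dict with "fx", "fy", "cx", "cy" (pixels), "k1" (the pictures are not rectified: a ray, as slopes to the right and down, at radius r is drawn at 1 + k1 r^2 times it, then the intrinsics apply), "eye" and "attitude" of the camera in the world. Camera axes: x right, y down, z forward; pixel columns grow to the right and rows downward; lengths in m; the calibration is good to about 2 mm. A picture is of the moment at which its call begins. get_calibration takes no time and is no camera call.
- job_done(): hands the job in, once; it reports no verdict.
The state is a dict: "time": time; "q": joint angles; "qd": joint speeds; "joint_efforts": joint torques, N m; "ee_pos": TCP position; "tcp_rot": TCP orientation; "wrist_force": force on the tool from outside, world axes, zero at the start; "torque": the same for the moment, N m; "opening": finger opening in m.
Only numpy, scipy, OpenCV 4.12 (cv2) and the standard library are available. Lean on these libraries where they do the work, as an engineer would, in place of code of your own. Each camera call takes 0.05 s, during which the arm holds its last target.

## Working session

There is one attempt and no reset: what is moved stays moved. The work goes in short steps, Python scripts to look and compute and a tool call to move; the robot and the scene stay as the last step left them, time stands still between calls to the robot, and variables do not carry over. Pictures are saved under pics/ and viewed, and the job is handed in when it is done.

Besides the shell and the picture viewer there is one more tool, called after ">>>" in YAML: its name, and indented under it one key for each argument. play_rows: Moves the arm, as the interface text tells. Its arguments: {"type":"object","properties":{"commands":{"type":"string"},"force":{"type":"number"}},"required":["commands"]}

```bash
mkdir -p pics; ls; python3 - <<'E'
from workcell import get_obs,camera,get_calibration
import cv2
print(get_obs())
for n in("side","top"):
    print(n,get_calibration(n))
    cv2.imwrite(f"pics/{n}0.png",camera(n)[:,:,::-1])
E
```

```text
pics
{'time': 0.0, 'q': array([-6.69203064e+01,  5.01063785e+00,  1.00341395e+01,  9.51006642e+01,
        1.32901992e-03,  9.00003407e+01]), 'qd': array([ 0.11594187, -0.00315158, -0.0172445 ,  0.00593995,  0.02245026,
        0.07556968]), 'joint_efforts': array([-2.58952001e-03, -5.20368290e+01,  4.64822602e+01,  1.55816926e-02,
       -2.86080385e-04,  3.27990051e-06]), 'ee_pos': array([ 0.21551803, -0.50575472,  0.2305847 ]), 'tcp_rot': array([-1.79922837e+02, -1.32855987e-03,  2.30793511e+01]), 'wrist_force': array([-0.45095353,  0.2424388 ,  0.21606019]), 'torque': array([ 0.03271116, -0.00629591, -0.02012688]), 'opening': 0.08573463824019308}
side {'fx': 478.67373225927304, 'fy': 478.67373225927304, 'cx': 315.3026857919993, 'cy': 202.74890079842618, 'k1': -0.09784795859316914, 'eye': array([-0.05293893,  0.93166404,  0.69148739]), 'attitude': array([-117.71748067,   -1.09060196, -145.87037922])}
top {'fx': 377.92399873965894, 'fy': 377.92399873965894, 'cx': 318.41759587029077, 'cy': 199.4551346057917, 'k1': -0.03360828744788651, 'eye': array([0.45307078, 0.00798618, 1.02609021]), 'attitude': array([-173.84330728,    2.1058262 ,  -89.22452585])}
```

View pics/side0.png

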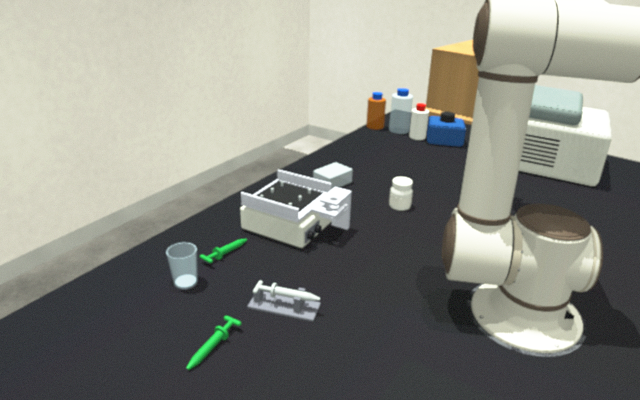

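View pics/top0.png

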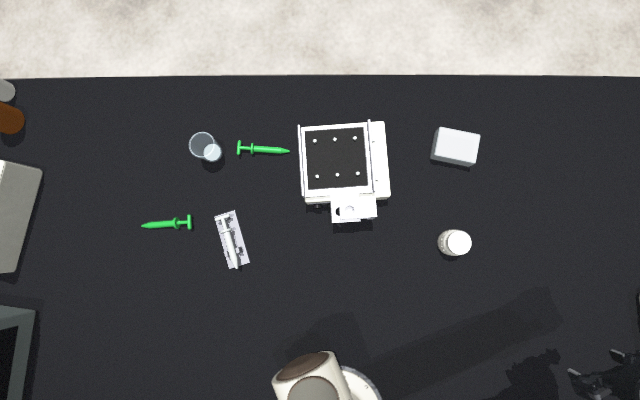

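The top picture has the shaker at about (345,160), the cradle and pin at about (232,240), the jar at (455,242), the box at (456,146) and the beaker at (205,148). The two green pins are decoys. I'll zoom in next.

```bash
cat > h.py <<'E'
import numpy as np, cv2
from scipy.spatial.transform import Rotation as Ro
from workcell import get_obs,camera,get_calibration
def cam(n):
    c=get_calibration(n); R=Ro.from_euler('xyz',c['attitude'],degrees=True).as_matrix()
    K=np.array([[c['fx'],0,c['cx']],[0,c['fy'],c['cy']],[0,0,1.]]); return c,R,K,np.array([c['k1'],0,0,0,0.])
def ray(n,uv):
    c,R,K,d=cam(n); p=cv2.undistortPoints(np.array([[uv]],float),K,d)[0,0]
    v=R@np.array([p[0],p[1],1]); return np.array(c['eye']),v/np.linalg.norm(v)
def onz(n,uv,z):
    e,v=ray(n,uv); return e+v*(z-e[2])/v[2]
def proj(n,P):
    c,R,K,d=cam(n); P=np.atleast_2d(P).astype(float)
    q=(P-c['eye'])@R
    return cv2.projectPoints(q,np.zeros(3),np.zeros(3),K,d)[0][:,0]
def tri(a,b):
    e1,v1=ray('side',a);e2,v2=ray('top',b)
    s=np.linalg.lstsq(np.c_[v1,-v2],e2-e1,rcond=None)[0]
    p,q=e1+s[0]*v1,e2+s[1]*v2
    return (p+q)/2,np.linalg.norm(p-q)
def crop(img,x0,y0,x1,y1,k,fn):
    cv2.imwrite(fn,cv2.resize(img[y0:y1,x0:x1,::-1],None,fx=k,fy=k,interpolation=cv2.INTER_CUBIC))
E
python3 - <<'E'
from h import *
t=cv2.imread('pics/top0.png')[:,:,::-1];s=cv2.imread('pics/side0.png')[:,:,::-1]
crop(t,200,200,264,280,7,'pics/c1.png')
crop(t,290,110,400,230,5,'pics/c2.png')
crop(s,235,165,360,325,3.7,'pics/c3.png')
print(proj('top',[[0,0,0],[.45,0,0],[.45,.2,0]]),proj('side',[[0,0,0],[.45,0,0]]))
E
```

```text
[[333.64288106 415.18804046]
 [335.33968796 241.38748719]
 [261.70725498 240.34931249]] [[525.22896957 314.36580921]
 [350.8073145  249.92713352]]
```

View pics/c1.png

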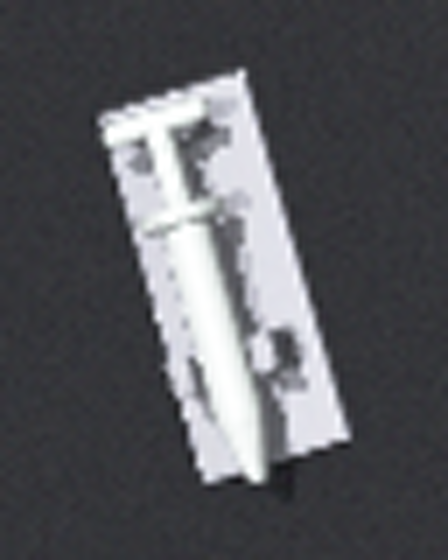

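View pics/c2.png

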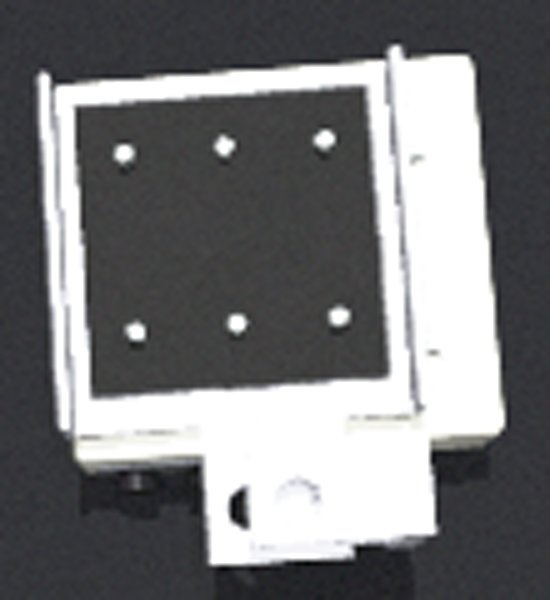

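View pics/c3.png

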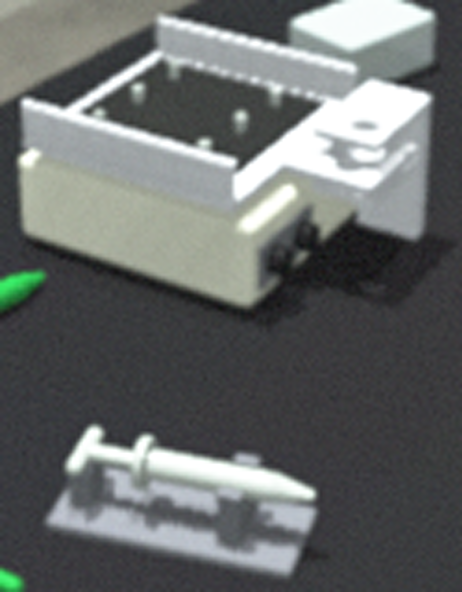

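```bash
python3 - <<'E'
from h import *
np.set_printoptions(precision=4,suppress=True)
f=lambda x,y,k,x0,y0:((x+.5)/k-.5+x0,(y+.5)/k-.5+y0)
T=lambda x,y:f(x,y,7,200,200)
S=lambda x,y:f(x,y,3.7,235,165)
U=lambda x,y:f(x,y,5,290,110)
a,b,t=onz('top',T(108,133),.041),onz('top',T(203,108),.041),onz('top',T(262,478),.041)
print('bar',a,b,np.linalg.norm(a-b),'mid',(a+b)/2,'tip',t,np.linalg.norm(t-(a+b)/2))
m=(a+b)/2; print('stem yaw of +x',np.degrees(np.arctan2(*(m-t)[1::-1])), 'bar +y?',np.degrees(np.arctan2(*(a-b)[1::-1])))
a2,b2,t2=onz('side',S(75,465),.041),onz('side',S(96,432),.041),onz('side',S(312,495),.041)
print('side bar',a2,b2,np.linalg.norm(a2-b2),(a2+b2)/2,t2)
# cradle corners top z=.008
cs=[onz('top',T(*p),.008) for p in((100,118),(243,72),(348,438),(207,484))]
print(np.array(cs),[np.linalg.norm(cs[i]-cs[i-1]) for i in range(4)],np.mean(cs,0))
print('yaw',np.degrees(np.arctan2(*(cs[0]-cs[3])[1::-1])),np.degrees(np.arctan2(*(cs[1]-cs[2])[1::-1])))
h=onz('top',U(298,497),.115);h2=onz('side',S(367,125),.115);print('hole',h,h2)
# lug corners
for p in((249,548),(437,541),(430,430)):print('lug',onz('top',U(*p),.115))
# bolts
B=[onz('top',U(*p),.095) for p in((124,153),(224,146),(324,139),(136,331),(236,322),(339,316))]
print(np.array(B)); 
print('yaw x',[np.degrees(np.arctan2(*(B[i]-B[i+3])[1::-1])) for i in range(3)],'y',np.degrees(np.arctan2(*(B[0]-B[2])[1::-1])),np.degrees(np.arctan2(*(B[3]-B[5])[1::-1])))
print('plate mid',np.mean(B,0))
for p in((44,74),(62,428),(396,48),(418,413)):print('rail',onz('top',U(*p),.123))
for p in((470,55),(502,432)):print('housing',onz('top',U(*p),.074))
for p in ((214,563),(352,556)): print('lower?',onz('top',U(*p),.093),onz('top',U(*p),.071))
E
```

```text
bar [0.5055 0.3184 0.041 ] [0.5154 0.2824 0.041 ] 0.03732000892770199 mid [0.5104 0.3004 0.041 ] tip [0.378  0.2551 0.041 ] 0.13998313138551668
stem yaw of +x 18.909486100246305 bar +y? 105.3478469825693
side bar [0.5084 0.3148 0.041 ] [0.5188 0.2831 0.041 ] 0.03339263440421382 [0.5136 0.2989 0.041 ] [0.3802 0.2567 0.041 ]
[[0.5131 0.3323 0.008 ]
 [0.5317 0.2764 0.008 ]
 [0.3913 0.2305 0.008 ]
 [0.3728 0.2847 0.008 ]] [np.float64(0.1481184927066698), np.float64(0.058904153762411884), np.float64(0.14772650938717688), np.float64(0.057231835636334945)] [0.4522 0.2809 0.008 ]
yaw 18.745629490290323 18.09730357989414
hole [ 0.5285 -0.0318  0.115 ] [ 0.528  -0.0322  0.115 ]
lug [ 0.5036 -0.0084  0.115 ]
lug [ 0.508  -0.0986  0.115 ]
lug [ 0.5617 -0.0954  0.115 ]
[[ 0.7035  0.0558  0.095 ]
 [ 0.7073  0.0053  0.095 ]
 [ 0.7111 -0.045   0.095 ]
 [ 0.6125  0.0484  0.095 ]
 [ 0.6174 -0.0014  0.095 ]
 [ 0.6208 -0.0527  0.095 ]]
yaw x [np.float64(4.612067819814007), np.float64(4.2999447630885905), np.float64(4.864909847581035)] y 94.33651554407297 94.70506214426536
plate mid [0.6621 0.0017 0.095 ]
rail [0.7358 0.0944 0.123 ]
rail [0.56   0.0823 0.123 ]
rail [ 0.7494 -0.0785  0.123 ]
rail [ 0.5689 -0.0888  0.123 ]
housing [ 0.7619 -0.1214  0.074 ]
housing [ 0.5659 -0.1362  0.074 ]
lower? [0.4972 0.0084 0.093 ] [0.4983 0.0084 0.071 ]
lower? [ 0.5015 -0.0595  0.093 ] [ 0.5026 -0.0611  0.071 ]
```

>>> play_rows:
  commands: "0 39 64 5 7;0 78 128 10 14;0 117 192 10 21;0 156 256 10 28;0 195 320 10 35;0 218 357 10 42;0 240 394 10 49;0 262 430 10 56;0 285 467 10 63;0 307 503 10 71"
  force: 80

```text
time: 0.93
ee_pos: [0.4329, -0.1484, 0.2406]
tcp_rot: [180.0, 0.0, 93.6]
wrist_force: [0.8, -0.7, 0.5]
opening: 0.0002
```

```bash
python3 -c "
from h import *
print(get_obs())"
```

```text
{'time': 0.9333, 'q': array([-1.89238801e+01, -7.38596283e+00, -1.03434796e+00,  9.63432690e+01,
       -3.31876432e-03,  6.74949335e+01]), 'qd': array([ 6.20870452e+01,  1.23038106e+01,  1.10203457e+01, -1.56613558e+00,
        3.51085115e-02, -2.38675506e+01]), 'joint_efforts': array([ -7.87569702, -42.27583766,  44.62332845,   0.83123937,
         0.0778385 ,   0.7719768 ]), 'ee_pos': array([ 0.43293649, -0.14844637,  0.24058739]), 'tcp_rot': array([1.79993560e+02, 6.26054038e-03, 9.35811858e+01]), 'wrist_force': array([ 0.80920405, -0.70644721,  0.48397713]), 'torque': array([-0.05958561, -0.0573041 , -0.00345525]), 'opening': 0.00015521712743167014}
```

>>> play_rows:
  commands: "0 0 0 0 0;0 0 0 0 0;0 0 0 0 0"

```text
time: 1.18
ee_pos: [0.4323, -0.1503, 0.2404]
tcp_rot: [-180.0, -0.0, 93.2]
wrist_force: [-0.1, -0.3, -0.2]
opening: 0.0001
```

>>> play_rows:
  commands: "0 20 33 0 1;0 40 66 0 1;0 60 99 0 1;0 80 132 0 1;0 100 165 0 1;0 120 198 0 1;0 140 231 0 1;0 160 264 0 1;0 173 285 0 1;0 173 285 0 1"

```text
time: 2.02
ee_pos: [0.6073, 0.1362, 0.2387]
tcp_rot: [-179.9, -0.0, 94.2]
wrist_force: [-0.2, -0.5, -0.3]
opening: -0.0005
```

>>> play_rows:
  commands: "0 0 0 -35 0;0 0 0 -70 0;0 0 0 -105 0;0 0 0 -138 0;0 0 0 -142 0;0 0 0 -142 0;0 0 0 -142 0"

```text
time: 2.6
ee_pos: [0.6061, 0.1334, 0.1006]
tcp_rot: [179.9, -0.0, 94.1]
wrist_force: [0.2, 0.0, 0.7]
opening: 0.0002
```

```bash
python3 - <<'E'
from h import *
t=camera('top');s=camera('side')
crop(t,270,90,410,230,4,'pics/t1.png');crop(s,215,130,375,280,4,'pics/s1.png')
E
```

```text
(no output)
```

View pics/s1.png

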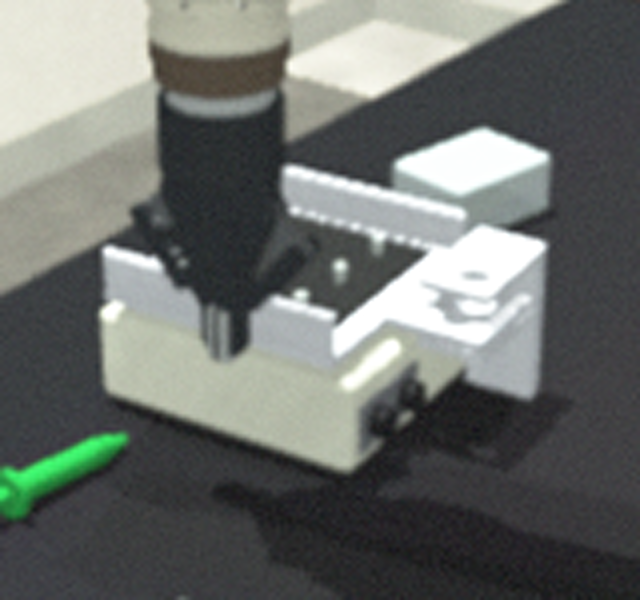

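View pics/t1.png

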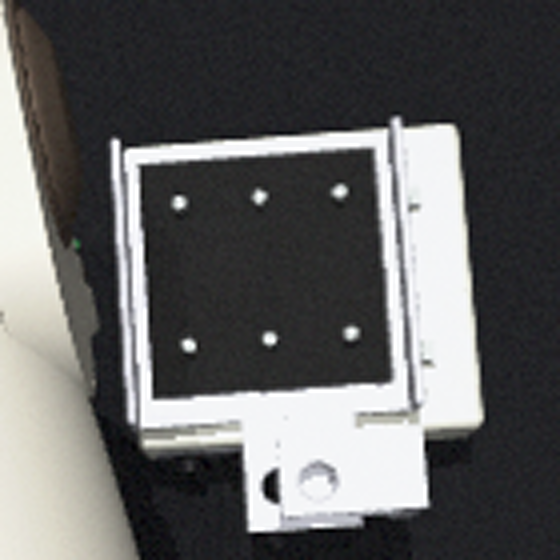

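>>> play_rows:
  commands: "0 1 -10 0 0;0 2 -20 0 0;0 2 -26 0 0;0 2 -30 0 0;0 3 -34 0 0;0 3 -38 0 0;0 3 -42 0 0;0 3 -42 0 0"

```text
time: 3.37
ee_pos: [0.6087, 0.092, 0.0988]
tcp_rot: [180.0, 0.0, 94.2]
wrist_force: [0.3, 0.0, -0.2]
opening: -0.0004
```

>>> play_rows:
  commands: "0 0 -3 0 0;0 0 -6 0 0;0 1 -8 0 0;0 1 -10 0 0;0 1 -12 0 0"

```text
time: 3.78
ee_pos: [0.6094, 0.0805, 0.0986]
tcp_rot: [-180.0, -0.0, 94.2]
wrist_force: [0.9, 3.3, 0.3]
opening: -0.0001
```

>>> play_rows:
  commands: "0 0 -2 0 0;0 0 -4 0 0;0 0 -5 0 0"

```text
time: 4.03
ee_pos: [0.6095, 0.0785, 0.0986]
tcp_rot: [180.0, -0.4, 94.4]
wrist_force: [0.3, 23.4, -0.8]
opening: 0.0001
```

```bash
python3 - <<'E'
from h import *
t=camera('top')
crop(t,270,90,410,230,4,'pics/t2.png')
E
```

```text
(no output)
```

View pics/t2.png

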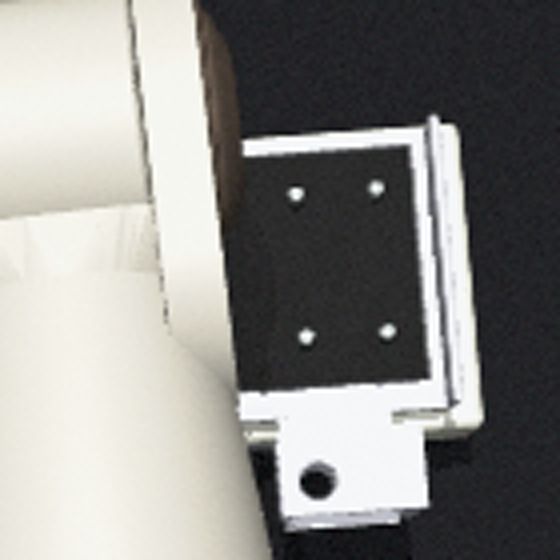

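The platform is against the stop: 23 N of reaction, and the hole shows dark right through at crop (318,480). I'll back off and go to the pin.

>>> play_rows:
  commands: "0 0 8 0 0;0 -2 28 0 0;0 -4 50 10 0;0 -4 60 40 0;0 -10 70 80 -7;0 -20 90 110 -14;0 -30 115 120 -21;0 -40 140 120 -28;0 -50 165 120 -35;0 -60 185 120 -42"

```text
time: 4.92
ee_pos: [0.549, 0.2615, 0.2187]
tcp_rot: [179.9, 0.0, 51.9]
wrist_force: [0.3, -0.5, -0.9]
opening: 0.0002
```

>>> play_rows:
  commands: "0.75 -10 10 0 -7;0.75 -20 20 0 -14;0.75 -30 30 0 -21;0.75 -38 36 0 -28;0.75 -38 36 0 -33;0.75 -38 36 0 -33;0.75 -38 36 0 -33;0.75 -38 36 0 -33"

```text
time: 5.58
ee_pos: [0.5356, 0.2403, 0.2185]
tcp_rot: [-178.2, 0.1, 23.3]
wrist_force: [-0.5, 0.1, -0.2]
opening: 0.0638
```

```bash
python3 - <<'E'
from h import *
t=camera('top')
print(get_obs()['ee_pos'],get_obs()['tcp_rot'])
cv2.imwrite('pics/t3.png',t[:,:,::-1])
crop(camera('side'),200,170,360,330,4,'pics/s3.png')
E
```

```text
[0.53560328 0.24049273 0.21855719] [-1.78170945e+02  7.76497302e-02  2.33465895e+01]
```

View pics/t3.png

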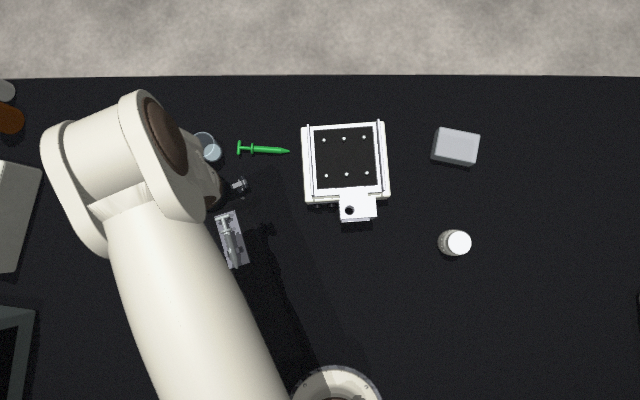

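View pics/s3.png

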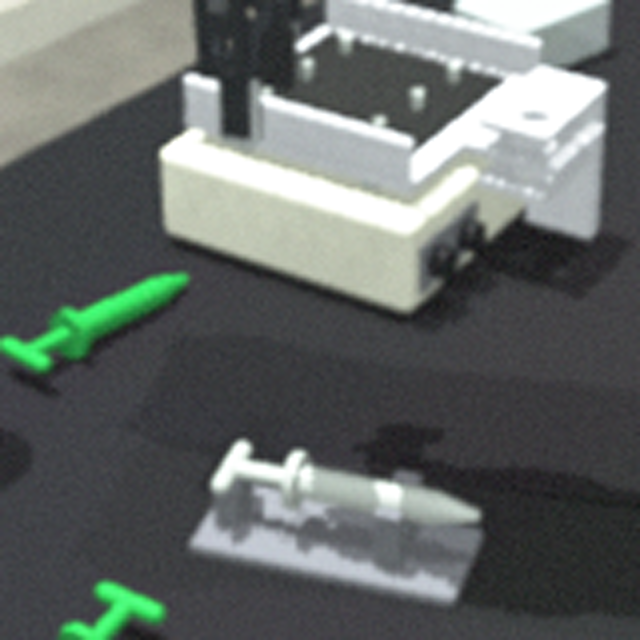

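```bash
python3 -c "
from h import *
o=get_obs();print(o['q'],o['qd'],o['torque'],o['wrist_force'])"
```

```text
[ 23.33270939   9.99675476  14.19294369  94.2787612    1.85024363
 179.94602295] [0.66771356 0.04081954 0.07601816 0.05355444 0.32687281 0.00369388] [-0.04647686 -0.00049761  0.03035417] [-0.28754777  0.77461159  0.80749589]
```

>>> play_rows:
  commands: "0.75 0 0 0 0;0.75 0 0 0 0"

```text
time: 5.85
ee_pos: [0.5353, 0.2415, 0.2186]
tcp_rot: [-178.1, 0.1, 23.4]
wrist_force: [-0.1, -0.7, 0.2]
opening: 0.0645
```

>>> play_rows:
  commands: "0.75 -1 3 0 7;0.75 -2 6 0 14;0.75 -4 12 0 21;0.75 -6 18 0 28;0.75 -8 24 0 35;0.75 -10 30 0 42;0.75 -12 36 0 49;0.75 -14 42 0 56;0.75 -16 48 0 63;0.75 -18 50 0 70"

```text
time: 6.68
ee_pos: [0.5171, 0.2921, 0.2184]
tcp_rot: [-178.1, 0.1, 93.8]
wrist_force: [0.1, 0.7, 0.8]
opening: 0.064
```

>>> play_rows:
  commands: "0.75 0 0 0 7;0.75 0 0 0 14;0.75 0 0 0 21;0.75 0 0 0 28;0.75 0 0 0 35;0.75 0 0 0 42;0.75 0 0 0 49;0.75 0 0 0 56;0.75 0 0 0 63;0.75 0 0 0 70"

```text
time: 7.52
ee_pos: [0.5172, 0.2915, 0.2186]
tcp_rot: [-178.1, 0.1, 163.8]
wrist_force: [-0.8, 0.2, -0.4]
opening: 0.0643
```

>>> play_rows:
  commands: "0.75 0 0 0 7;0.75 0 0 0 14;0.75 0 0 0 21;0.75 0 0 0 28;0.75 0 0 0 35;0.75 0 0 0 35;0.75 0 0 0 35"

```text
time: 8.1
ee_pos: [0.5172, 0.2913, 0.2187]
tcp_rot: [-178.1, 0.1, -161.8]
wrist_force: [-0.6, 0.9, -0.3]
opening: 0.0641
```

The last wrist joint reached its limit and left a 1.9° side tilt in the commanded pose. The mirror-image limit should undo it. There is plenty of time, so I'll turn that way in the air.

>>> play_rows:
  commands: "0.75 0 0 0 7;0.75 0 0 0 14;0.75 0 0 0 21;0.75 0 0 0 28;0.75 0 0 0 35;0.75 0 0 0 42;0.75 0 0 0 49;0.75 0 0 0 56;0.75 0 0 0 63;0.75 0 0 0 70"

```text
time: 8.93
ee_pos: [0.5174, 0.2911, 0.2186]
tcp_rot: [-178.1, 0.1, -91.5]
wrist_force: [-0.5, 0.2, 1.2]
opening: 0.0642
```

>>> play_rows:
  commands: "0.75 0 0 0 7;0.75 0 0 0 14;0.75 0 0 0 21;0.75 0 0 0 28;0.75 0 0 0 35;0.75 0 0 0 42;0.75 0 0 0 49;0.75 0 0 0 56;0.75 0 0 0 63;0.75 0 0 0 70"

```text
time: 9.77
ee_pos: [0.5174, 0.2911, 0.2186]
tcp_rot: [-178.1, 0.1, -21.5]
wrist_force: [-1.0, -0.2, -0.4]
opening: 0.064
```

>>> play_rows:
  commands: "0.75 0 0 0 7;0.75 0 0 0 14;0.75 0 0 0 21;0.75 0 0 0 28;0.75 0 0 0 35;0.75 0 0 0 42;0.75 0 0 0 49;0.75 0 0 0 52;0.75 0 0 0 54"

```text
time: 10.52
ee_pos: [0.5078, 0.3075, 0.2185]
tcp_rot: [-179.0, 0.1, 30.4]
wrist_force: [-0.2, -0.2, 0.1]
opening: 0.0641
```

```bash
python3 -c "
from h import *
o=get_obs();print(o['q'],o['tcp_rot'],o['ee_pos'])"
```

```text
[  30.69512995   10.93593791   15.28012516   94.43408742    1.0395068
 -179.66507227] [-1.78961036e+02  9.59748062e-02  3.03602569e+01] [0.50779404 0.30746051 0.2185126 ]
```

The tilt has come down to 1.04°. I'll keep going.

>>> play_rows:
  commands: "0.75 0 0 0 3;0.75 0 0 0 5;0.75 0 0 0 5;0.75 0 0 0 5"

```text
time: 10.85
ee_pos: [0.4944, 0.3275, 0.2187]
tcp_rot: [-179.9, 0.1, 33.3]
wrist_force: [-0.1, -0.4, 0.2]
opening: 0.064
```

```bash
python3 -c "
from h import *
o=get_obs();print(o['q'],o['tcp_rot'],o['ee_pos'])"
```

```text
[ 3.34961409e+01  1.08651438e+01  1.52217917e+01  9.44498279e+01
  5.36886664e-02 -1.79811042e+02] [-1.79946619e+02  9.33566162e-02  3.33071826e+01] [0.49440937 0.32751478 0.21867592]
```

>>> play_rows:
  commands: "0.75 0 0 0 -7;0.75 0 0 0 -14;0.75 0 0 0 -21;0.75 0 0 0 -28;0.75 2 -3 0 -35;0.75 4 -7 0 -42;0.75 8 -14 0 -49;0.75 12 -20 0 -56;0.75 16 -28 0 -63;0.75 16 -28 0 -70"

```text
time: 11.68
ee_pos: [0.5118, 0.2971, 0.2187]
tcp_rot: [-179.9, 0.1, -37.2]
wrist_force: [-0.0, 0.3, -0.4]
opening: 0.0639
```

>>> play_rows:
  commands: "0.75 0 0 0 -7;0.75 0 0 0 -14;0.75 0 0 0 -21;0.75 0 0 0 -28;0.75 0 0 0 -35;0.75 0 0 0 -42;0.75 0 0 0 -49;0.75 0 0 0 -56;0.75 0 0 0 -63;0.75 0 0 0 -70"

```text
time: 12.52
ee_pos: [0.5113, 0.2982, 0.2187]
tcp_rot: [-179.9, 0.1, -107.2]
wrist_force: [0.2, 0.2, -0.4]
opening: 0.0642
```

>>> play_rows:
  commands: "0.75 0 0 0 -7;0.75 0 0 0 -14;0.75 0 0 0 -21;0.75 0 0 -20 -28;0.75 0 0 -50 -35;0.75 0 0 -80 -42;0.75 0 0 -110 -49;0.75 0 0 -135 -55;0.75 0 0 -140 -55;0.75 0 0 -140 -55"

```text
time: 13.35
ee_pos: [0.5102, 0.2977, 0.0771]
tcp_rot: [-179.9, -0.1, -161.6]
wrist_force: [0.2, -0.2, 1.0]
opening: 0.064
```

```bash
python3 - <<'E'
from h import *
o=get_obs();print(o['q'],o['tcp_rot'],o['ee_pos'])
t=camera('top');cv2.imwrite('pics/t4.png',t[:,:,::-1])
crop(camera('side'),220,220,340,330,6,'pics/s4.png')
E
```

```text
[ 3.03020208e+01  1.03959540e+01 -9.66659668e-01  7.87474242e+01
 -7.81589873e-02  1.18700269e+01] [-1.79900878e+02 -9.16082698e-02 -1.61568010e+02] [0.51021607 0.29772004 0.07708446]
```

View pics/s4.png

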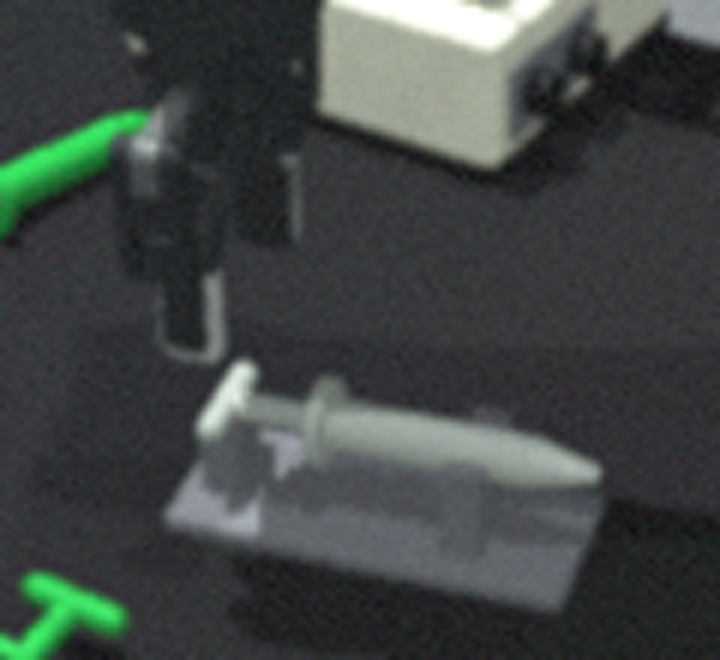

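>>> play_rows:
  commands: "0.75 0 1 -20 0;0.75 1 2 -40 0;0.75 1 2 -54 0;0.75 1 2 -58 0;0.75 1 2 -58 0;0.75 1 2 -58 0"

```text
time: 13.95
ee_pos: [0.5129, 0.3011, 0.0225]
tcp_rot: [-180.0, 0.2, -161.6]
wrist_force: [0.4, 0.2, -0.6]
opening: 0.0644
```

```bash
python3 - <<'E'
from h import *
crop(camera('side'),220,220,340,330,6,'pics/s5.png')
t=camera('top');crop(t,200,190,290,280,6,'pics/t5.png')
E
```

```text
(no output)
```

View pics/s5.png

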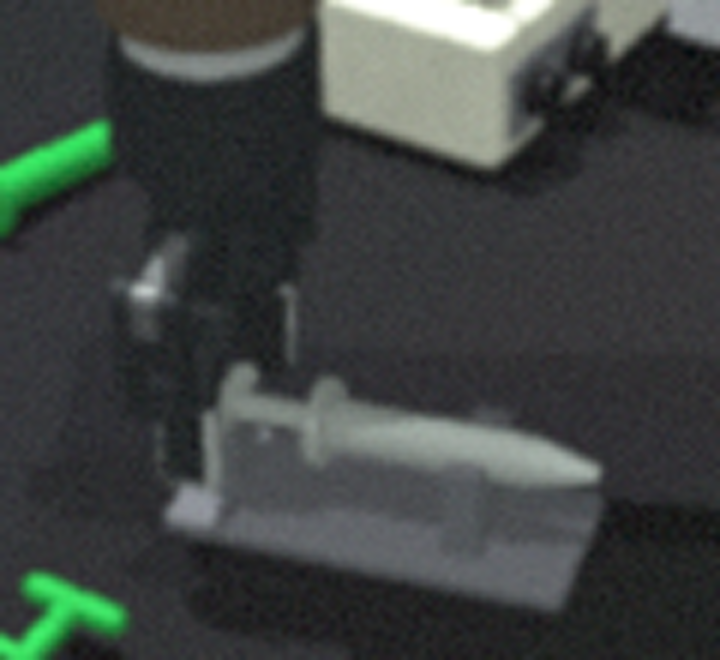

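>>> play_rows:
  commands: "0.75 -1 -1 -2 0;0.75 -1 -1 -2 0;0.45 -1 -1 -2 0;0.4 -1 -1 -2 0;0.3 -1 -1 -2 0;0.3 -1 -1 -2 0;0.3 -1 -1 -2 0;0.3 -1 -1 -2 0"
  force: 90

```text
time: 14.72
ee_pos: [0.5112, 0.2997, 0.0196]
tcp_rot: [-179.9, 0.1, -161.7]
wrist_force: [-1.6, -2.0, 5.9]
opening: 0.0365
```

```bash
python3 - <<'E'
from h import *
o=get_obs();print(o['wrist_force'],o['torque'])
crop(camera('side'),220,220,340,330,6,'pics/s6.png')
E
```

```text
[-1.61060387 -1.96666874  5.92474375] [-0.25380741  0.38947288  0.0693348 ]
```

View pics/s6.png

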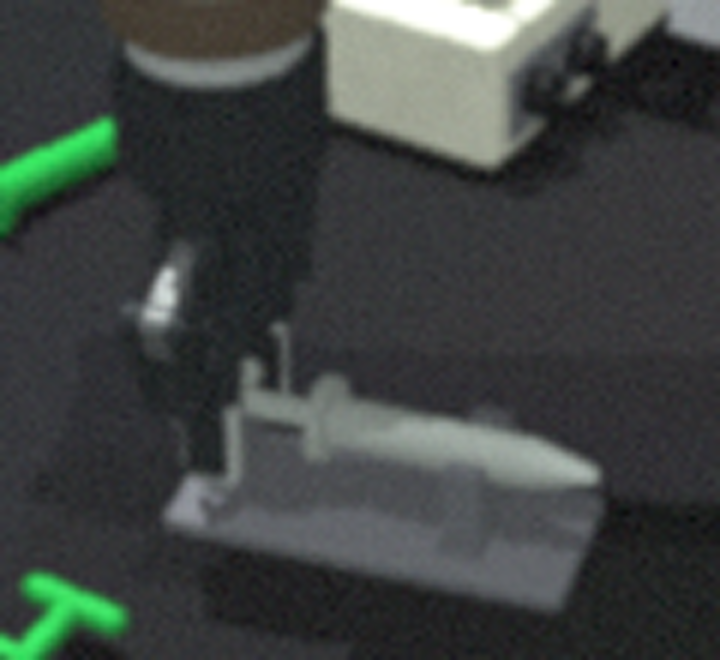

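>>> play_rows:
  commands: "0.3 0 0 0 0;0.3 0 0 0 0"

```text
time: 14.93
ee_pos: [0.5112, 0.2997, 0.0196]
tcp_rot: [-179.9, 0.1, -161.7]
wrist_force: [-1.6, -1.5, 6.1]
opening: 0.0366
```

>>> play_rows:
  commands: "0.3 0 0 4 0;0.3 0 0 10 0;0.3 0 0 20 0;0.3 0 0 30 0;0.3 0 0 30 0"

```text
time: 15.35
ee_pos: [0.5121, 0.3003, 0.0515]
tcp_rot: [-180.0, 0.3, -161.7]
wrist_force: [1.4, -0.4, -2.0]
opening: 0.0366
```

```bash
python3 - <<'E'
from h import *
o=get_obs();print(o['wrist_force'],o['torque'])
crop(camera('side'),220,220,340,330,6,'pics/s7.png')
E
```

```text
[ 1.40216558 -0.43731869 -2.01991996] [ 0.10283606 -0.20514417  0.02922079]
```

View pics/s7.png

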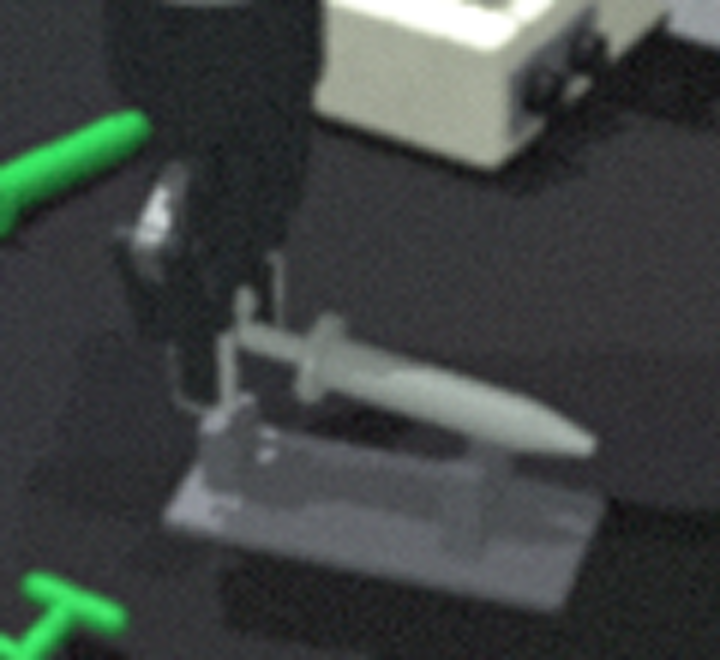

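>>> play_rows:
  commands: "0.3 0 0 20 0;0.3 0 0 45 0;0.3 0 0 75 0;0.3 0 0 105 0;0.3 0 0 135 0;0.3 0 0 165 0;0.3 0 0 190 0;0.3 0 0 210 0;0.3 0 0 220 0;0.3 0 0 220 0"

```text
time: 16.23
ee_pos: [0.5116, 0.3, 0.2712]
tcp_rot: [-180.0, 0.3, -161.7]
wrist_force: [1.4, -0.1, -3.6]
opening: 0.0366
```

```bash
python3 - <<'E'
from h import *
o=get_obs();print(o['wrist_force'],o['torque'])
crop(camera('side'),180,120,340,280,4,'pics/s8.png')
E
```

```text
[ 1.36790677 -0.11697843 -3.63308654] [ 0.04681386 -0.21159579 -0.01029804]
```

View pics/s8.png

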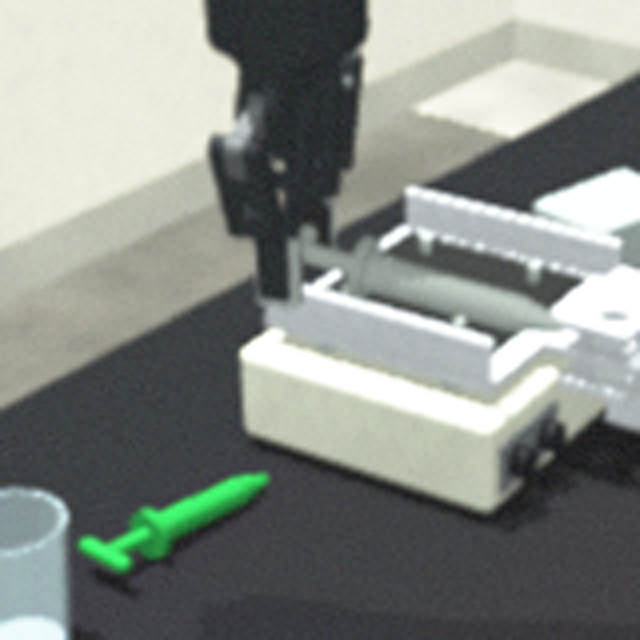

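>>> play_rows:
  commands: "0.3 0 0 0 0;0.3 0 0 0 0;0.3 0 0 0 0;0.3 0 0 0 0;0.3 0 0 0 0;0.3 0 0 0 0"
  force: 30

```text
time: 16.78
ee_pos: [0.5109, 0.2996, 0.2684]
tcp_rot: [-179.9, 0.1, -161.7]
wrist_force: [-0.5, 1.2, -2.9]
opening: 0.0364
```

```bash
python3 - <<'E'
from h import *
o=get_obs();print(o['wrist_force'],o['torque'])
crop(camera('side'),180,120,340,280,4,'pics/s9.png')
E
```

```text
[-0.49753252  1.2267993  -2.94642539] [ 0.02583936 -0.22929618  0.00552058]
```

View pics/s9.png

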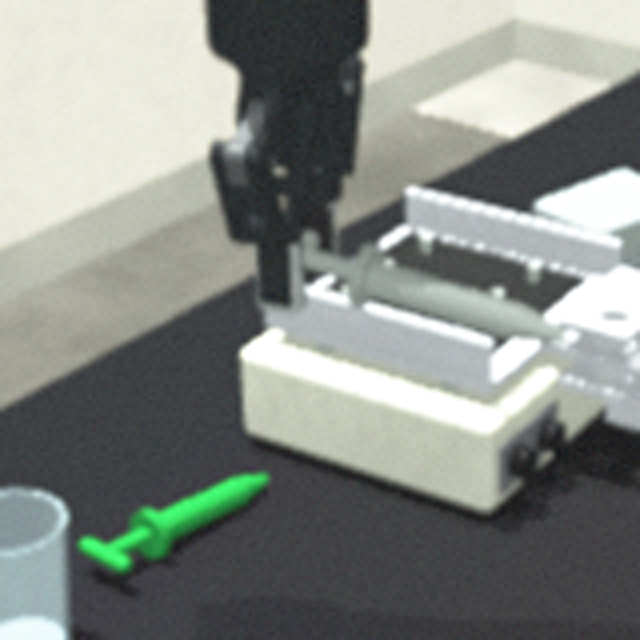

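>>> play_rows:
  commands: "0.3 0 0 0 0;0.3 0 0 0 0;0.3 0 0 0 0;0.3 0 0 0 0"
  force: 20

```text
time: 17.17
ee_pos: [0.511, 0.2997, 0.2687]
tcp_rot: [-179.9, 0.1, -161.7]
wrist_force: [0.7, 0.6, -2.9]
opening: 0.0364
```

```bash
python3 - <<'E'
from h import *
o=get_obs();print(o['wrist_force'],o['torque'])
crop(camera('side'),180,120,340,280,4,'pics/s10.png')
E
```

```text
[ 0.65278921  0.6378415  -2.90052068] [ 0.10644859 -0.17990774  0.03027052]
```

View pics/s10.png

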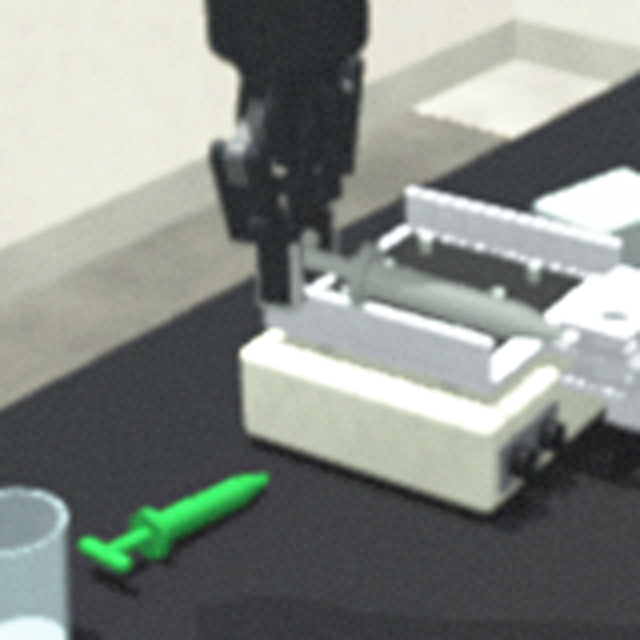

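Still not swinging at 20 N. I'll bring the commanded opening gradually up to the bar's width.

>>> play_rows:
  commands: "0.36 0 0 0 0;0.38 0 0 0 0;0.4 0 0 0 0;0.4 0 0 0 0"
  force: 20

```text
time: 17.55
ee_pos: [0.511, 0.2997, 0.2687]
tcp_rot: [-179.9, 0.1, -161.7]
wrist_force: [0.2, -1.0, -4.1]
opening: 0.0364
```

```bash
python3 - <<'E'
from h import *
o=get_obs();print(o['wrist_force'],o['torque'],o['opening'])
crop(camera('side'),180,120,340,280,4,'pics/s11.png')
E
```

```text
[ 0.18832729 -1.0465054  -4.09117573] [ 0.02734431 -0.23236415 -0.00569212] 0.03643976862312599
```

View pics/s11.png

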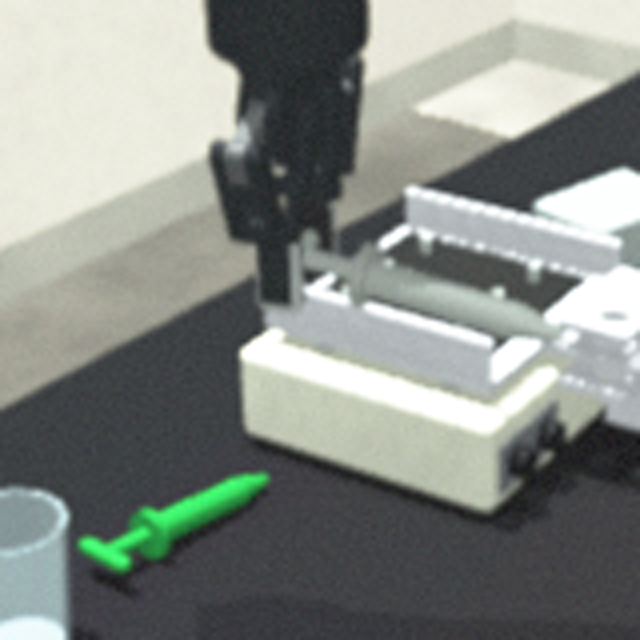

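>>> play_rows:
  commands: "0.42 0 0 0 0;0.42 0 0 0 0"

```text
time: 17.77
ee_pos: [0.511, 0.2997, 0.2687]
tcp_rot: [-179.9, 0.1, -161.7]
wrist_force: [-0.3, -0.5, -2.8]
opening: 0.0367
```

```bash
python3 - <<'E'
from h import *
o=get_obs();print(o['wrist_force'],o['torque'],o['opening'])
crop(camera('side'),180,120,340,280,4,'pics/s12.png')
E
```

```text
[-0.2984594  -0.49511386 -2.82003575] [ 0.06918017 -0.14674458  0.01629145] 0.03667582154328249
```

View pics/s12.png

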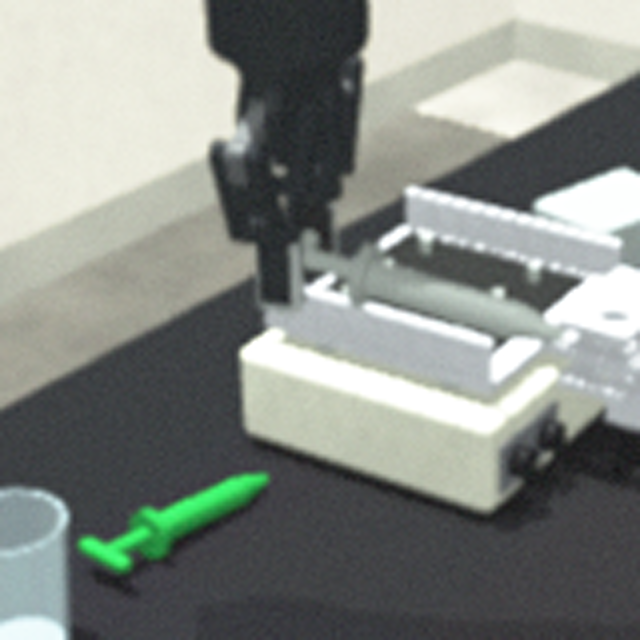

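>>> play_rows:
  commands: "0.43 0 0 0 0;0.43 0 0 0 0;0.43 0 0 0 0"

```text
time: 18.07
ee_pos: [0.511, 0.2996, 0.2686]
tcp_rot: [-179.9, 0.1, -161.7]
wrist_force: [0.2, -0.9, -2.7]
opening: 0.0369
```

```bash
python3 - <<'E'
from h import *
o=get_obs();print(o['wrist_force'],o['torque'],o['opening'])
crop(camera('side'),180,120,340,280,4,'pics/s13.png')
E
```

```text
[ 0.22393923 -0.94300882 -2.67488511] [ 0.0682219  -0.22283773 -0.01579854] 0.036877957025262
```

View pics/s13.png

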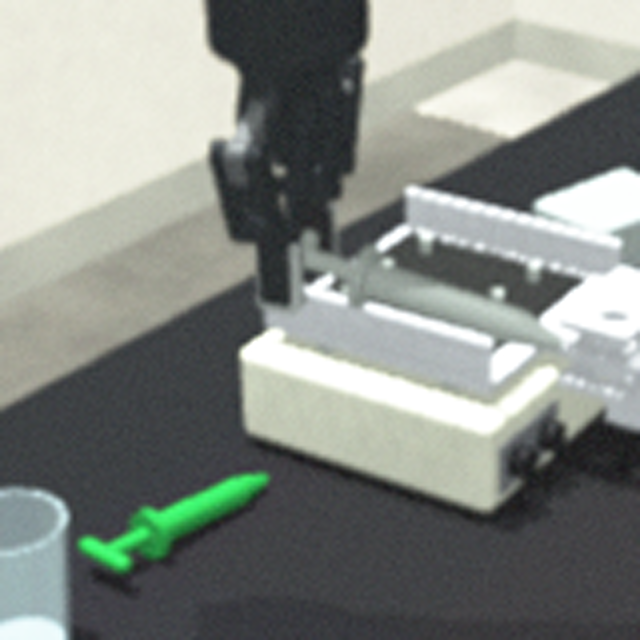

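The shaft has started to swing: the tip was near (545,325) in the crop and is now near (560,345). I'll keep easing.

>>> play_rows:
  commands: "0.44 0 0 0 0;0.44 0 0 0 0;0.44 0 0 0 0"

```text
time: 18.37
ee_pos: [0.511, 0.2996, 0.2686]
tcp_rot: [-179.9, 0.1, -161.7]
wrist_force: [0.2, -1.0, -3.1]
opening: 0.0379
```

```bash
python3 - <<'E'
from h import *
o=get_obs();print(o['wrist_force'],o['torque'],o['opening'])
crop(camera('side'),180,120,340,280,4,'pics/s14.png')
E
```

```text
[ 0.19937596 -1.03575152 -3.06092201] [ 0.0590247  -0.19502297  0.02066047] 0.03785180492471699
```

View pics/s14.png

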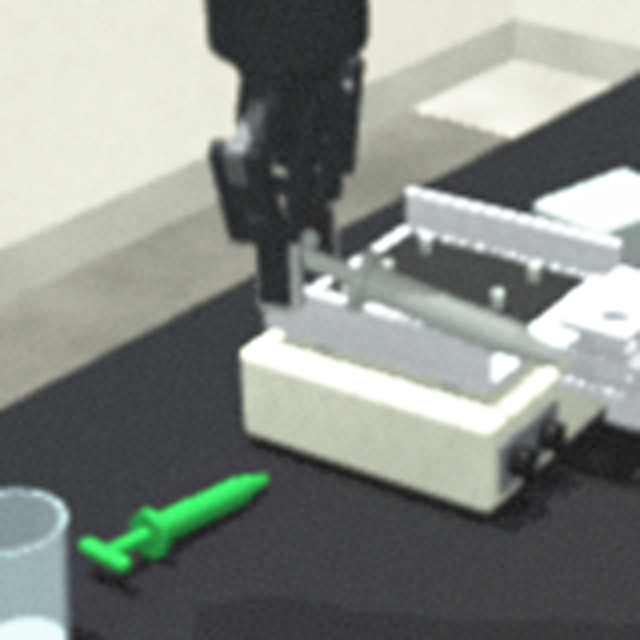

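>>> play_rows:
  commands: "0.45 0 0 0 0;0.45 0 0 0 0;0.45 0 0 0 0"

```text
time: 18.67
ee_pos: [0.5109, 0.2996, 0.2686]
tcp_rot: [-179.9, 0.1, -161.7]
wrist_force: [-0.3, -0.4, -4.9]
opening: 0.0389
```

```bash
python3 - <<'E'
from h import *
o=get_obs();print(o['wrist_force'],o['torque'],o['opening'])
crop(camera('side'),180,120,340,280,4,'pics/s15.png')
E
```

```text
[-0.26564259 -0.41731616 -4.87963201] [-0.0081311  -0.10376014 -0.05316325] 0.03889816144395492
```

View pics/s15.png

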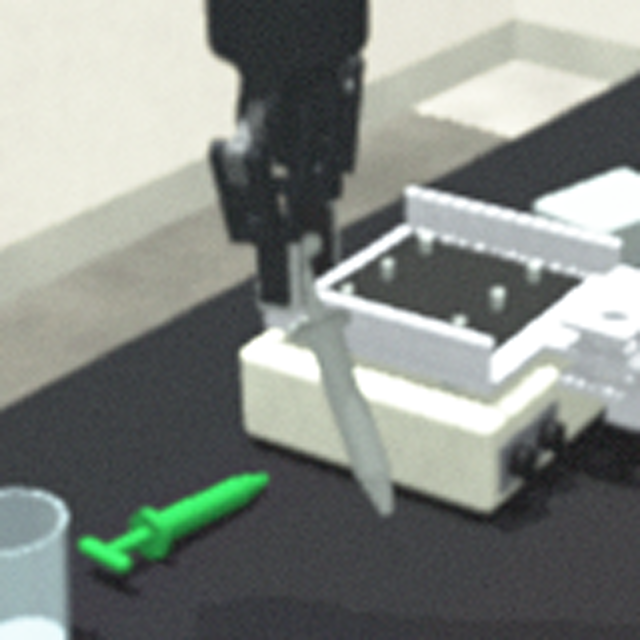

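>>> play_rows:
  commands: "0.45 0 0 0 0;0.45 0 0 0 0;0.45 0 0 0 0;0.45 0 0 0 0;0.45 0 0 0 0;0.45 0 0 0 0;0.45 0 0 0 0"

```text
time: 19.3
ee_pos: [0.511, 0.2996, 0.2686]
tcp_rot: [-179.9, 0.1, -161.7]
wrist_force: [0.0, -1.1, -2.5]
opening: 0.0384
```

```bash
python3 - <<'E'
from h import *
o=get_obs();print(o['wrist_force'],o['torque'],o['opening'])
s=camera('side');cv2.imwrite('pics/s16f.png',s[:,:,::-1]);crop(s,180,120,340,280,4,'pics/s16.png')
E
```

```text
[ 0.04261123 -1.0833973  -2.54609286] [-0.03991205  0.03357024  0.01428384] 0.038391338217512526
```

View pics/s16.png

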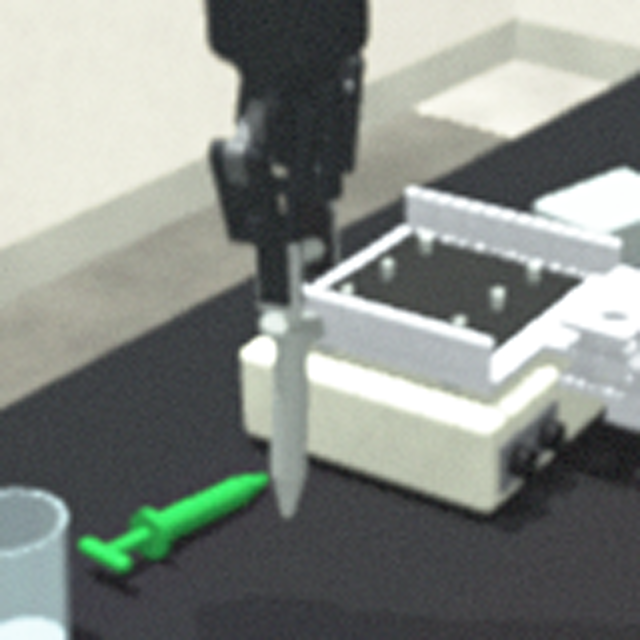

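```bash
python3 - <<'E'
from h import *
np.set_printoptions(precision=4,suppress=True)
S=lambda x,y:((x+.5)/4-.5+180,(y+.5)/4-.5+120)
crop(camera('side'),180,120,340,280,4,'pics/s17.png')
o=get_obs();p=o['ee_pos'];print(p)
for h in (0.019,0.024): 
  b=p+[0,0,h]; print(h,b[2],proj('side',[b,b-[0,0,.037],b-[0,0,.14]]))
print('seen collar',S(291,325),'tip',S(288,517))
E
```

```text
[0.511  0.2996 0.2686]
0.019 0.2876147618995302 [[253.7226 184.8105]
 [254.4751 201.6558]
 [256.5014 245.4607]]
0.024 0.29261476189953023 [[253.62   182.487 ]
 [254.3742 199.4148]
 [256.4055 243.4347]]
seen collar (252.375, 200.875) tip (251.625, 248.875)
```

View pics/s17.png

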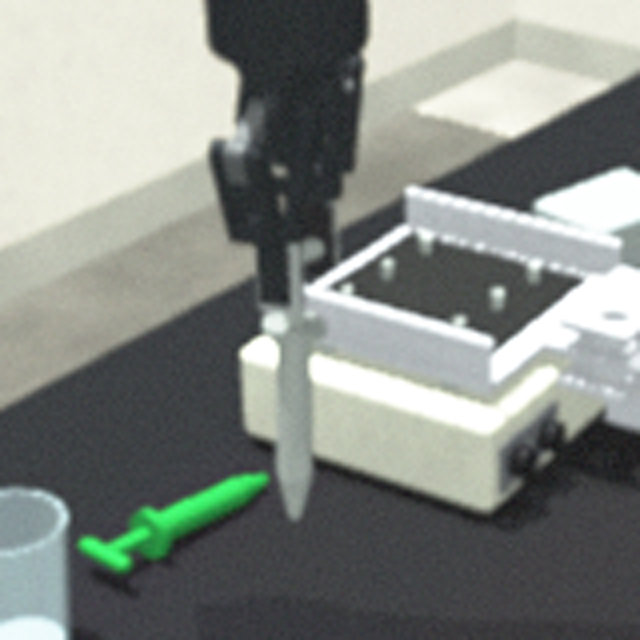

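>>> play_rows:
  commands: "0.45 0 0 0 0;0.45 0 0 0 0;0.45 0 0 0 0;0.45 0 0 0 0;0.45 0 0 0 0;0.45 0 0 0 0;0.45 0 0 0 0;0.45 0 0 0 0;0.45 0 0 0 0;0.45 0 0 0 0"

```text
time: 20.23
ee_pos: [0.511, 0.2996, 0.2687]
tcp_rot: [-179.9, 0.1, -161.7]
wrist_force: [-0.1, 0.1, -3.9]
opening: 0.0388
```

```bash
python3 - <<'E'
from h import *
a=camera('side')
b=camera('side')
i=np.hstack([x[160:260,220:290] for x in (a,b)])
crop(i,0,0,140,100,5.7,'pics/s18.png')
E
```

```text
(no output)
```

View pics/s18.png

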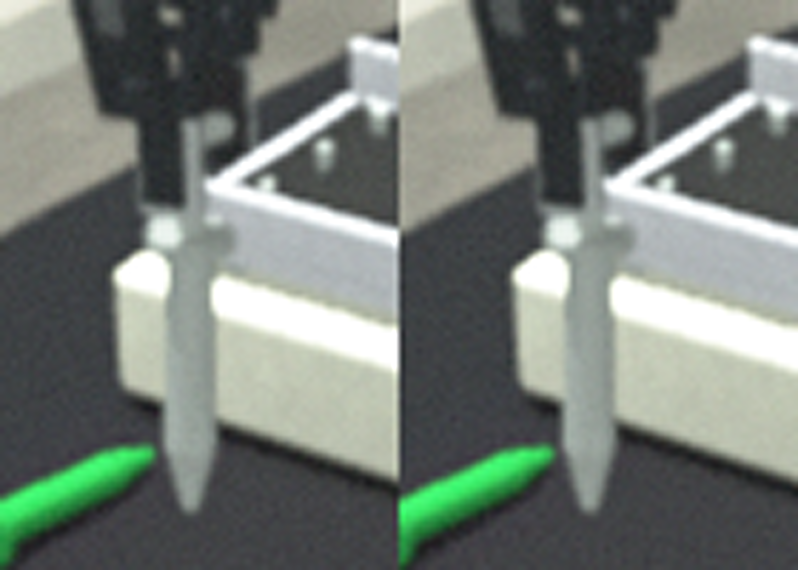

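The shaft reads about 3° off plumb at (252.9,249.8), probably from leftover friction. I'll ease a little more.

>>> play_rows:
  commands: "0.455 0 0 0 0;0.46 0 0 0 0;0.465 0 0 0 0;0.465 0 0 0 0;0.465 0 0 0 0;0.465 0 0 0 0;0.465 0 0 0 0;0.465 0 0 0 0"

```text
time: 21.0
ee_pos: [0.511, 0.2997, 0.2686]
tcp_rot: [-179.9, 0.1, -161.7]
wrist_force: [-0.6, 0.5, -2.7]
opening: 0.0395
```

```bash
python3 - <<'E'
from h import *
a=camera('side')
b=camera('side');print(get_obs()['torque'])
i=np.hstack([x[160:260,220:290] for x in (a,b)])
crop(i,0,0,140,100,5.7,'pics/s19.png')
cv2.imwrite('pics/s19f.png',b[:,:,::-1])
E
```

```text
[ 0.00123674  0.04613802 -0.03493147]
```

View pics/s19.png

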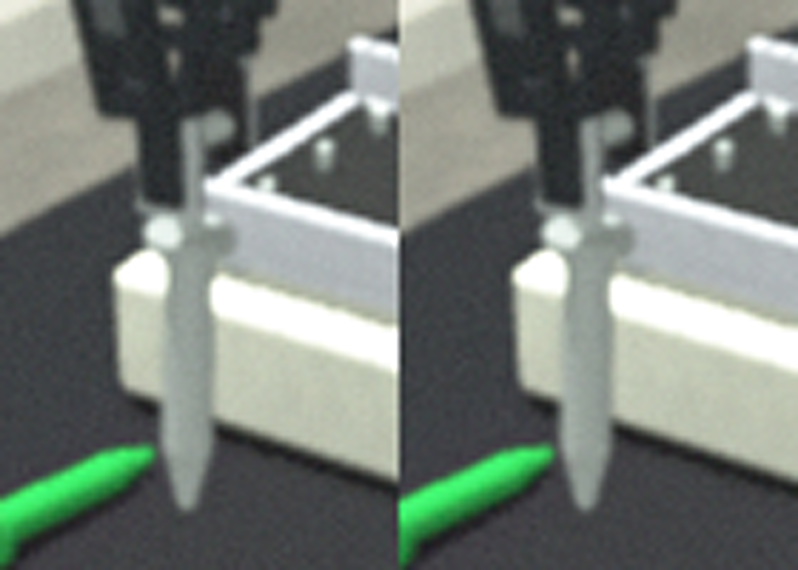

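>>> play_rows:
  commands: "0.47 0 0 0 0;0.47 0 0 0 0;0.47 0 0 0 0;0.47 0 0 0 0;0.47 0 0 0 0;0.47 0 0 0 0"

```text
time: 21.6
ee_pos: [0.5111, 0.2997, 0.2691]
tcp_rot: [-180.0, 0.1, -161.7]
wrist_force: [0.9, -0.3, -0.1]
opening: 0.0402
```

```bash
python3 - <<'E'
from h import *
a=camera('side')
t=camera('top')
b=camera('side');print(get_obs()['torque'])
i=np.hstack([x[160:260,220:290] for x in (a,b)])
crop(i,0,0,140,100,5.7,'pics/s20.png')
cv2.imwrite('pics/s20f.png',b[:,:,::-1])
crop(t,180,140,300,260,5,'pics/t20.png')
E
```

```text
[ 0.01976825  0.01381205 -0.00059943]
```

View pics/s20.png

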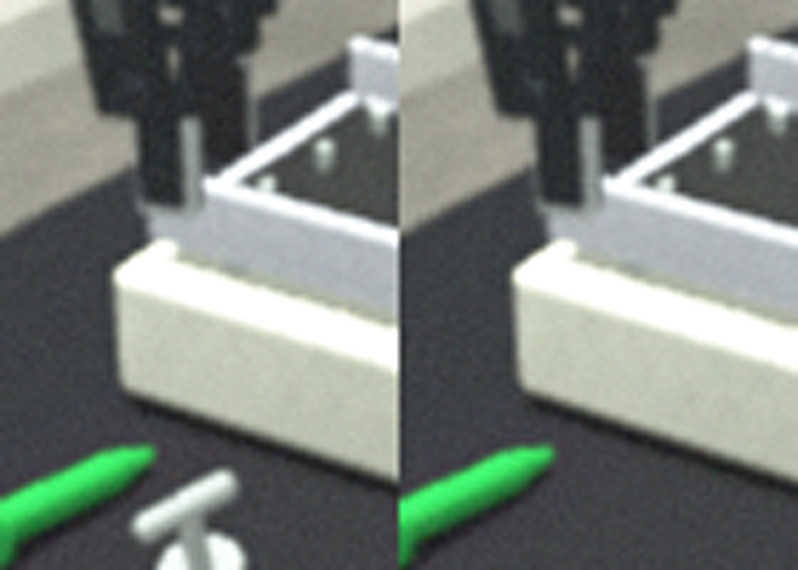

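View pics/t20.png

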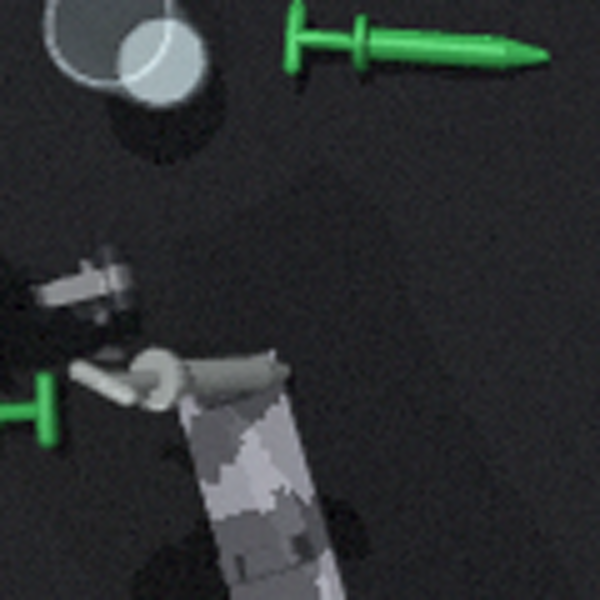

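I eased too far and dropped the pin onto the cradle. I'll see where it settles.

>>> play_rows:
  commands: "0.75 0 0 0 0;0.75 0 0 0 0;0.75 0 0 0 0;0.75 0 0 0 0;0.75 0 0 0 0;0.75 0 0 0 0;0.75 0 0 0 0"

```text
time: 22.33
ee_pos: [0.511, 0.2997, 0.2686]
tcp_rot: [-179.9, 0.1, -161.7]
wrist_force: [-0.7, 0.5, -0.4]
opening: 0.0641
```

```bash
python3 - <<'E'
from h import *
a=camera('side')
t=camera('top')
crop(a,160,200,340,350,4,'pics/s21.png')
crop(t,130,140,290,290,4,'pics/t21.png')
cv2.imwrite('pics/s21f.png',a[:,:,::-1]);cv2.imwrite('pics/t21f.png',t[:,:,::-1])
E
```

```text
(no output)
```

View pics/s21.png

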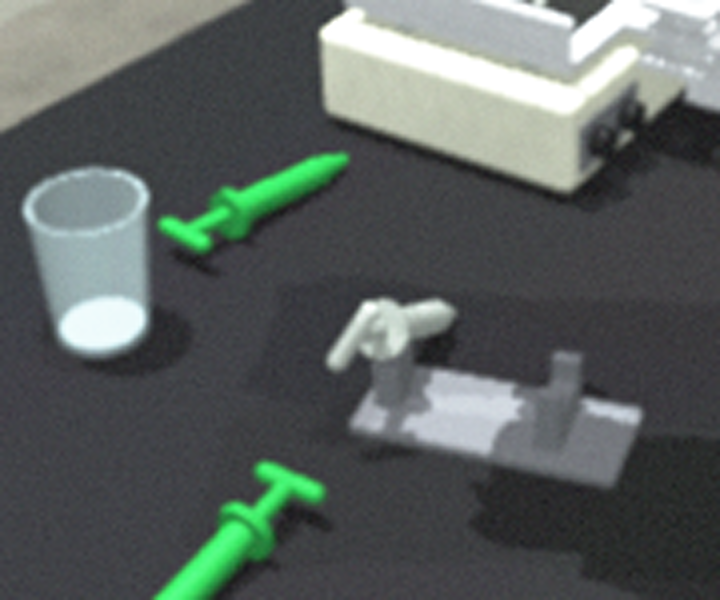

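View pics/t21.png

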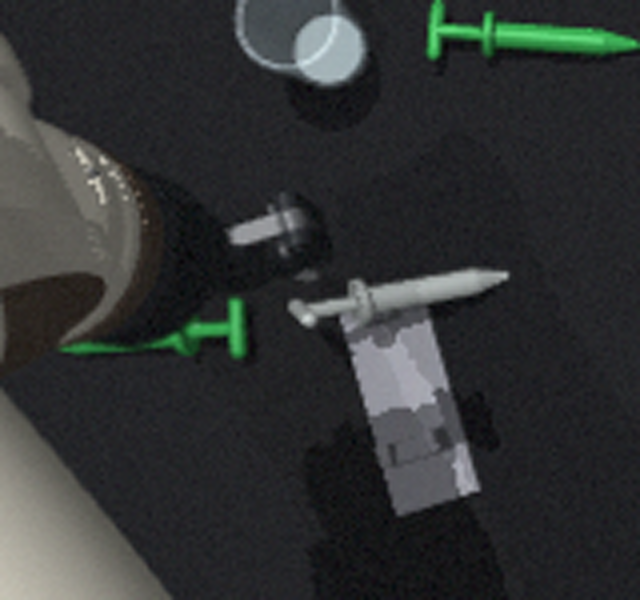

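```bash
python3 - <<'E'
from h import *
np.set_printoptions(precision=4,suppress=True)
S=lambda x,y:((x+.5)/4-.5+160,(y+.5)/4-.5+200)
T=lambda x,y:((x+.5)/4-.5+130,(y+.5)/4-.5+140)
for n,a,b in (('collar',(386,328),(360,299)),('tip',(454,314),(508,275)),('endlow',(337,362),(312,320)),('endhigh',(375,306),(295,306)),('endlow2',(337,362),(295,306)),('endhigh2',(375,306),(312,320))):
    print(n,tri(S(*a),T(*b)))
    
a=camera('side');crop(a,225,255,285,305,12,'pics/s22.png')
t=camera('top');crop(t,190,195,270,240,9,'pics/t22.png')
E
```

```text
collar (array([0.5155, 0.3023, 0.0538]), np.float64(0.001052071171554093))
tip (array([0.5372, 0.2164, 0.0017]), np.float64(0.0005366971988996013))
endlow (array([0.5081, 0.3384, 0.0546]), np.float64(0.015520538082659865))
endhigh (array([0.5041, 0.3294, 0.091 ]), np.float64(0.010699735732702265))
endlow2 (array([0.5113, 0.3444, 0.0587]), np.float64(0.0019404318288150561))
endhigh2 (array([0.5011, 0.3234, 0.087 ]), np.float64(0.0023540857686896845))
```

View pics/s22.png

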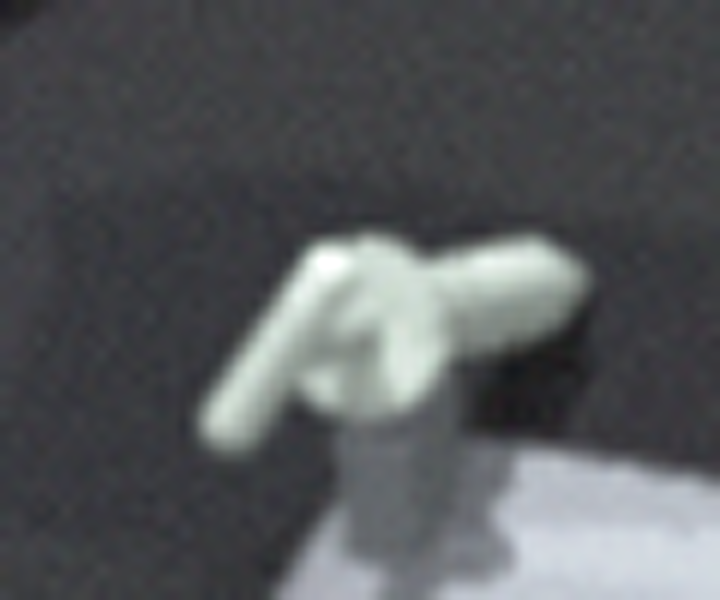

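View pics/t22.png

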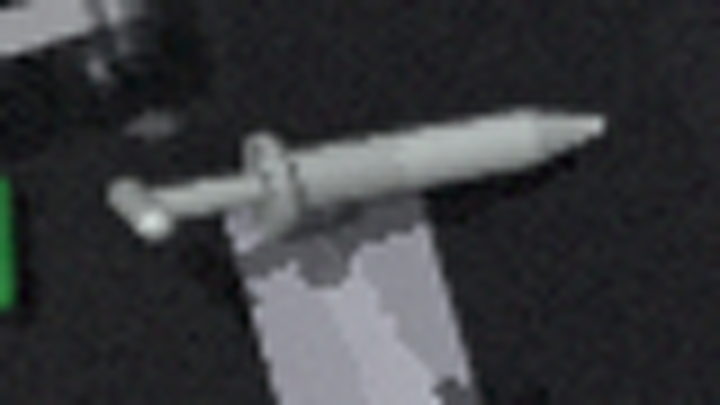

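The pin leans with its tip on the bench at (0.537, 0.216), its collar propped on the post and the bar steeply tilted. The triangulated collar-to-tip length is 103 mm, which is right. I'll grip the shaft and lay the pin back in the cradle, then pick it again by the bar ends.

>>> play_rows:
  commands: "0.55 1 -3 0 7;0.55 3 -6 0 14;0.55 5 -10 0 21;0.55 6 -14 0 28;0.55 8 -18 -5 35;0.55 10 -22 -10 42;0.55 12 -27 -20 49;0.55 12 -27 -35 56;0.55 12 -27 -55 63;0.55 12 -27 -80 70"

```text
time: 23.37
ee_pos: [0.5235, 0.2728, 0.1891]
tcp_rot: [-179.8, 0.2, -91.3]
wrist_force: [0.1, 0.9, 1.0]
opening: 0.0467
```

>>> play_rows:
  commands: "0.55 0 0 -20 7;0.55 0 0 -40 14;0.55 0 0 -60 16;0.55 0 0 -80 16;0.55 0 0 -100 16;0.55 0 0 -110 16;0.55 0 0 -110 16;0.55 0 0 -110 16"

```text
time: 24.03
ee_pos: [0.523, 0.2726, 0.0789]
tcp_rot: [-180.0, 0.1, -75.7]
wrist_force: [0.4, -0.1, -0.3]
opening: 0.0467
```

```bash
python3 - <<'E'
from h import *
a=camera('side')
t=camera('top')
crop(a,200,210,340,330,5,'pics/s23.png')
crop(t,180,170,280,270,5,'pics/t23.png')
E
```

```text
(no output)
```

View pics/s23.png

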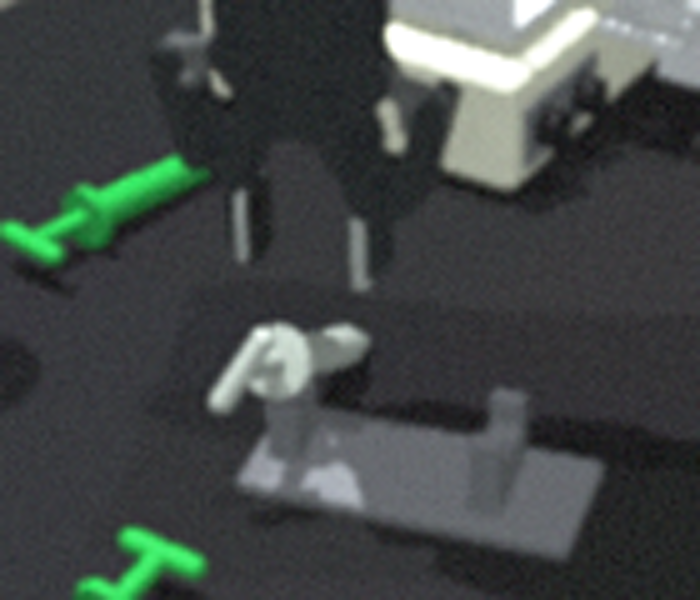

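View pics/t23.png

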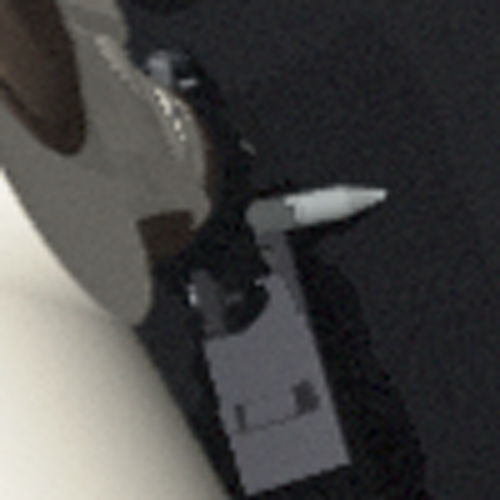

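>>> play_rows:
  commands: "0.55 0 0 -25 0;0.55 0 0 -48 0;0.55 0 0 -62 0;0.55 0 0 -62 0;0.2 0 0 -62 0;0.05 0 0 -62 0;0.05 0 0 -62 0;0.05 0 0 -62 0;0.05 0 0 -62 0"
  force: 100

```text
time: 24.88
ee_pos: [0.5244, 0.2732, 0.0186]
tcp_rot: [-179.7, 0.1, -75.7]
wrist_force: [1.7, -0.8, 6.5]
opening: 0.015
```

>>> play_rows:
  commands: "0.05 0 0 6 0;0.05 0 0 20 0;0.05 0 0 40 0;0.05 0 0 65 0;0.05 0 0 80 0;0.05 0 0 80 0"

```text
time: 25.38
ee_pos: [0.5242, 0.2733, 0.1005]
tcp_rot: [-179.7, 0.2, -75.7]
wrist_force: [0.4, 0.7, -2.2]
opening: 0.0153
```

```bash
python3 - <<'E'
from h import *
a=camera('side')
crop(a,200,210,340,330,5,'pics/s24.png')
E
```

```text
(no output)
```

View pics/s24.png

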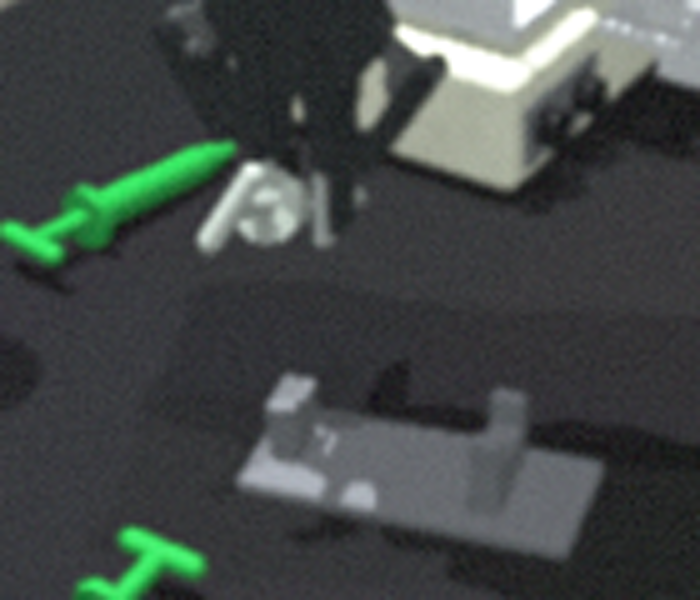

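>>> play_rows:
  commands: "0.05 -4 0 15 -7;0.05 -10 0 25 -14;0.05 -20 0 25 -21;0.05 -30 1 25 -28;0.05 -40 2 25 -35;0.05 -50 3 25 -42;0.05 -60 3 25 -49;0.05 -70 4 25 -56;0.05 -82 4 25 -63;0.05 -82 4 25 -70"

```text
time: 26.27
ee_pos: [0.4386, 0.2762, 0.1198]
tcp_rot: [-180.0, -0.1, -146.0]
wrist_force: [0.3, -0.5, -3.5]
opening: 0.015
```

>>> play_rows:
  commands: "0.05 0 0 0 -7;0.05 0 0 0 -14;0.05 0 0 0 -16;0.05 0 0 0 -16;0.05 0 0 0 -16"

```text
time: 26.68
ee_pos: [0.4404, 0.2763, 0.1202]
tcp_rot: [-179.9, -0.0, -161.6]
wrist_force: [-0.2, -0.2, -3.0]
opening: 0.0151
```

```bash
python3 - <<'E'
from h import *
a=camera('side');t=camera('top')
crop(a,200,180,340,330,5,'pics/s25.png')
crop(t,170,170,270,290,5,'pics/t25.png')
E
```

```text
(no output)
```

View pics/s25.png

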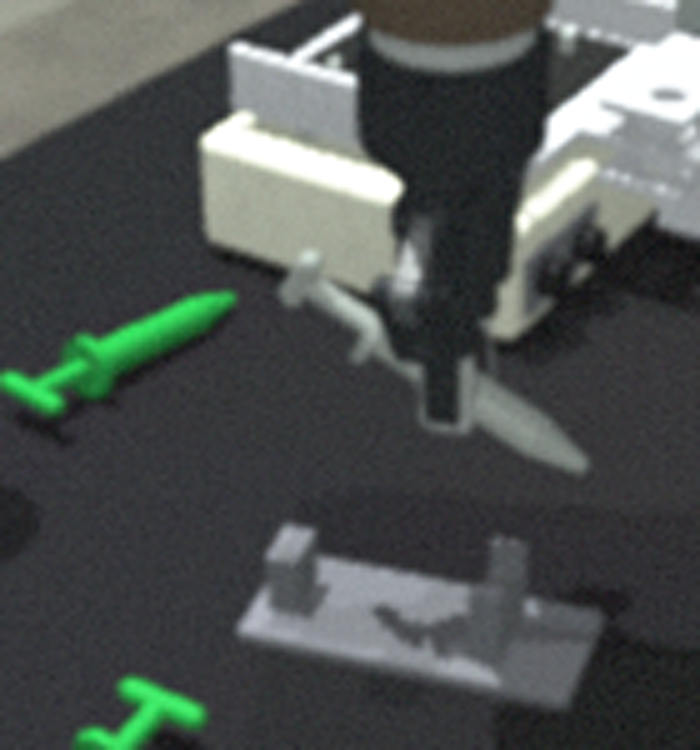

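View pics/t25.png

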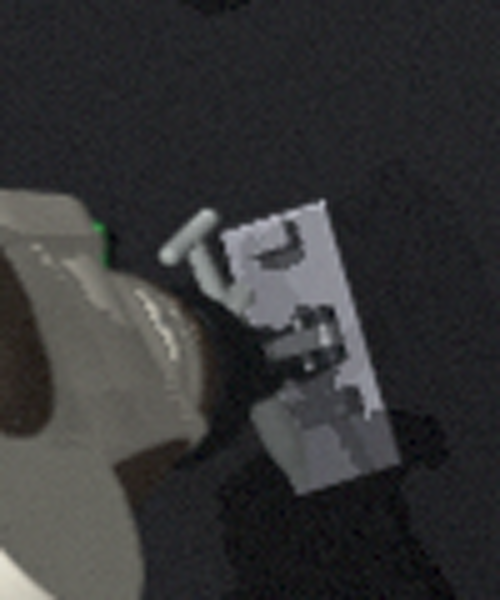

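```bash
python3 - <<'E'
from h import *
np.set_printoptions(precision=4,suppress=True)
S=lambda x,y:((x+.5)/5-.5+200,(y+.5)/5-.5+180)
T=lambda x,y:((x+.5)/5-.5+170,(y+.5)/5-.5+170)
a,ea=tri(S(291,296),T(167,256));b,eb=tri(S(307,258),T(212,216))
print(a,ea,b,eb,np.linalg.norm(a-b),'mid',(a+b)/2,'roll',np.degrees(np.arcsin((b-a)[2]/np.linalg.norm(b-a))))
p=get_obs()['ee_pos'];m=(a+b)/2;g=p+[0,0,.02]
print('bar-grasp',m-g,np.linalg.norm(m-g))
E
```

```text
[0.4958 0.3069 0.1723] 0.006750671011310518 [0.5113 0.2837 0.1745] 0.0006034432505939398 0.027899508575616447 mid [0.5035 0.2953 0.1734] roll 4.450798928898638
bar-grasp [0.0629 0.0188 0.0326] 0.07327860703835522
```

>>> play_rows:
  commands: "0.05 1 0 -25 0;0.05 1 0 -45 0;0.05 1 0 -60 0;0.12 1 0 -65 0;0.15 1 0 -65 0;0.15 1 0 -65 0"
  force: 30

```text
time: 27.28
ee_pos: [0.4421, 0.2767, 0.0571]
tcp_rot: [-179.9, 0.1, -161.6]
wrist_force: [-0.4, -0.3, -3.1]
opening: 0.0148
```

>>> play_rows:
  commands: "0.15 0 0 -6 0;0.15 0 0 -12 0;0.15 0 0 -18 0;0.15 0 0 -24 0;0.15 0 0 -29 0;0.15 0 0 -33 0;0.15 0 0 -33 0"
  force: 20

```text
time: 27.87
ee_pos: [0.4441, 0.2778, 0.0266]
tcp_rot: [180.0, 0.4, -161.7]
wrist_force: [-0.3, -0.9, 16.8]
opening: 0.0146
```

```bash
python3 - <<'E'
from h import *
a=camera('side');t=camera('top')
crop(a,200,180,340,330,5,'pics/s26.png')
crop(t,170,170,270,290,5,'pics/t26.png')
E
```

```text
(no output)
```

View pics/s26.png

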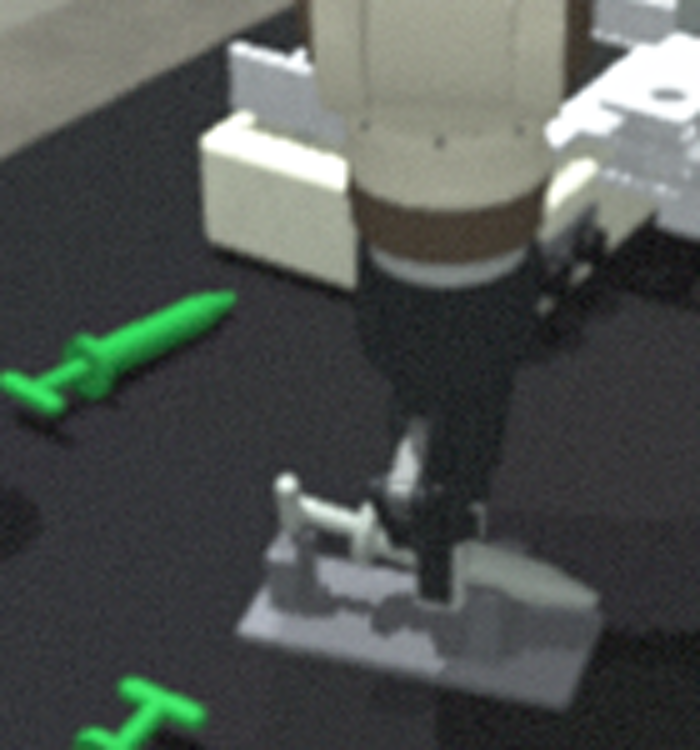

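>>> play_rows:
  commands: "0.16 0 0 -3 0;0.2 0 0 -3 0;0.3 0 0 -3 0;0.38 0 0 -3 0;0.38 0 0 0 0;0.38 0 0 0 0;0.38 0 0 0 0"

```text
time: 28.55
ee_pos: [0.4419, 0.2767, 0.0235]
tcp_rot: [-180.0, 0.1, -161.7]
wrist_force: [-1.1, 1.0, 0.1]
opening: 0.0326
```

```bash
python3 - <<'E'
from h import *
a=camera('side');t=camera('top')
crop(a,200,180,340,330,5,'pics/s27.png')
crop(t,170,170,270,290,5,'pics/t27.png')
E
```

```text
(no output)
```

View pics/s27.png

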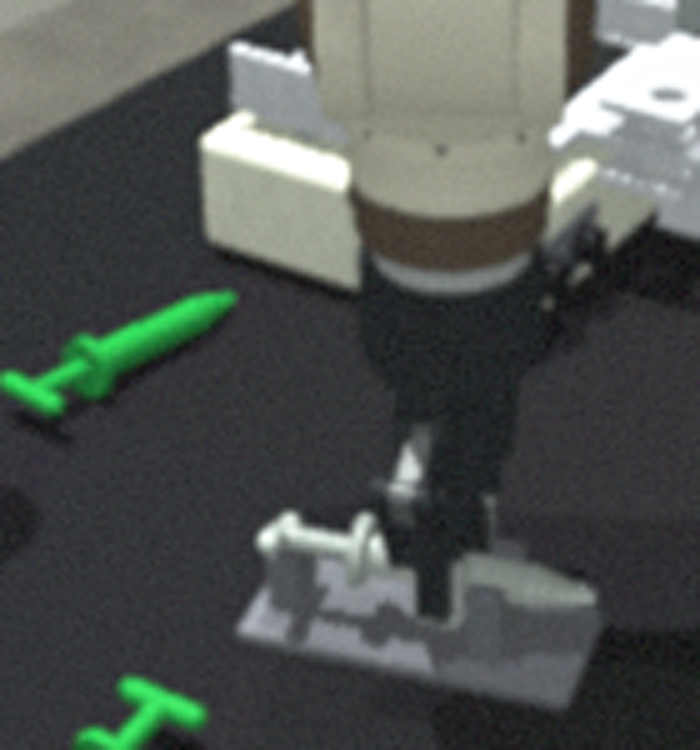

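View pics/t27.png

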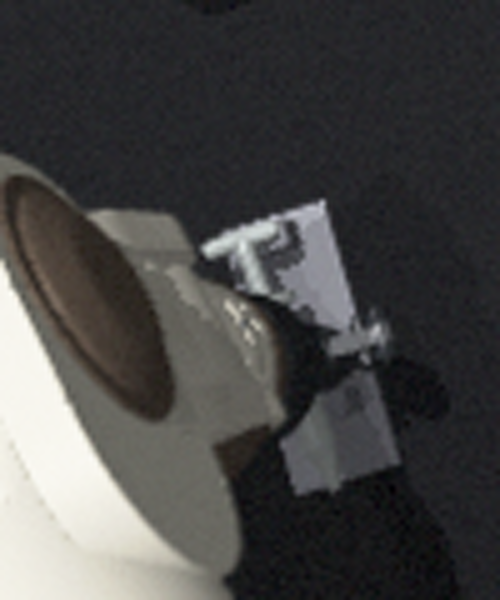

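The pin has rolled back into the cradle with its bar level on the post. I'll lift off and measure it again.

>>> play_rows:
  commands: "0.5 0 0 0 0;0.75 0 0 15 0;0.75 0 0 50 0;0.75 0 0 85 0;0.75 0 0 90 0;0.75 0 0 90 0"

```text
time: 29.15
ee_pos: [0.4434, 0.2773, 0.1163]
tcp_rot: [-180.0, 0.4, -161.7]
wrist_force: [0.2, -0.7, -1.1]
opening: 0.0641
```

```bash
python3 - <<'E'
from h import *
a=camera('side');t=camera('top')
crop(a,240,250,330,330,8,'pics/s28.png')
crop(t,195,200,265,280,7,'pics/t28.png')
E
```

```text
(no output)
```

View pics/s28.png

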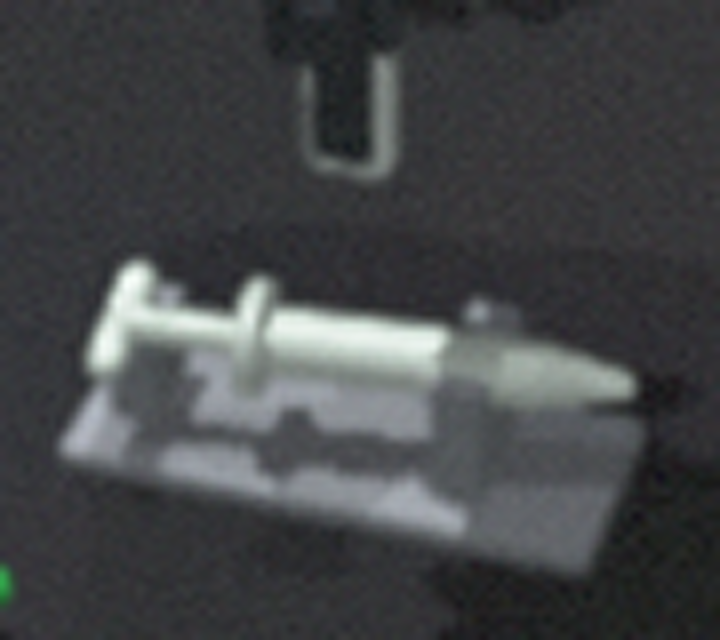

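View pics/t28.png

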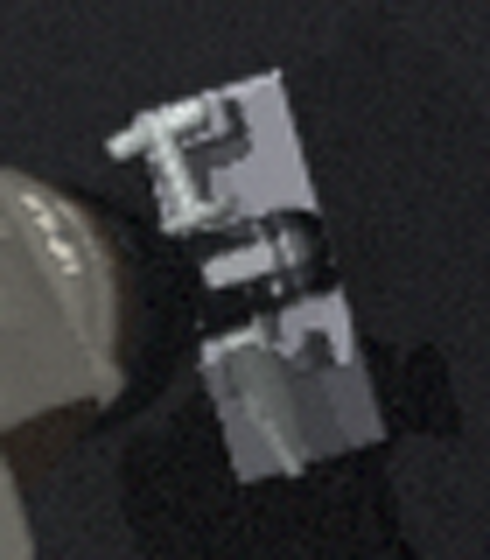

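```bash
python3 - <<'E'
from h import *
np.set_printoptions(precision=4,suppress=True)
S=lambda x,y:((x+.5)/8-.5+240,(y+.5)/8-.5+250)
T=lambda x,y:((x+.5)/7-.5+195,(y+.5)/7-.5+200)
# centre of round ends
print('near',tri(S(103,356),T(117,148)));print('far',tri(S(137,274),T(210,103)))
print('tip',tri(S(633,388),T(295,468)))
print('mid',tri(S(120,318),T(163,127)))
print('collar',tri(S(256,338),T(197,222)))
for s in ((103,356),(137,274),(120,318),(633,388)): print(s,onz('side',S(*s),.041))
E
```

```text
near (array([0.5011, 0.3287, 0.0427]), np.float64(0.003541822563047935))
far (array([0.5185, 0.2942, 0.0409]), np.float64(0.0033672639279219035))
tip (array([0.3815, 0.2559, 0.0409]), np.float64(0.00021216996095289425))
mid (array([0.5094, 0.312 , 0.041 ]), np.float64(0.003696915366735831))
collar (array([0.4738, 0.2974, 0.0413]), np.float64(0.0036929388241817014))
(103, 356) [0.5043 0.3277 0.041 ]
(137, 274) [0.5201 0.2949 0.041 ]
(120, 318) [0.5112 0.3126 0.041 ]
(633, 388) [0.3814 0.256  0.041 ]
```

The pin lies level at z = 41 mm. Its bar is about 11 mm to the +y side and its heading is about 24°. I'll centre the jaws near the post so that closing them slides the bar back to the middle.

>>> play_rows:
  commands: "1 20 8 0 1;1 45 17 0 2;1 67 24 -10 2;1 67 24 -40 2;1 67 24 -70 2;1 67 24 -90 2;1 67 24 -97 2;1 67 24 -97 2;1 67 24 -97 2"

```text
time: 30.0
ee_pos: [0.5087, 0.3005, 0.0165]
tcp_rot: [-179.9, 0.0, -159.7]
wrist_force: [0.3, -0.1, 0.3]
opening: 0.0855
```

```bash
python3 - <<'E'
from h import *
a=camera('side')
crop(a,220,220,340,330,6,'pics/s29.png')
E
```

```text
(no output)
```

View pics/s29.png

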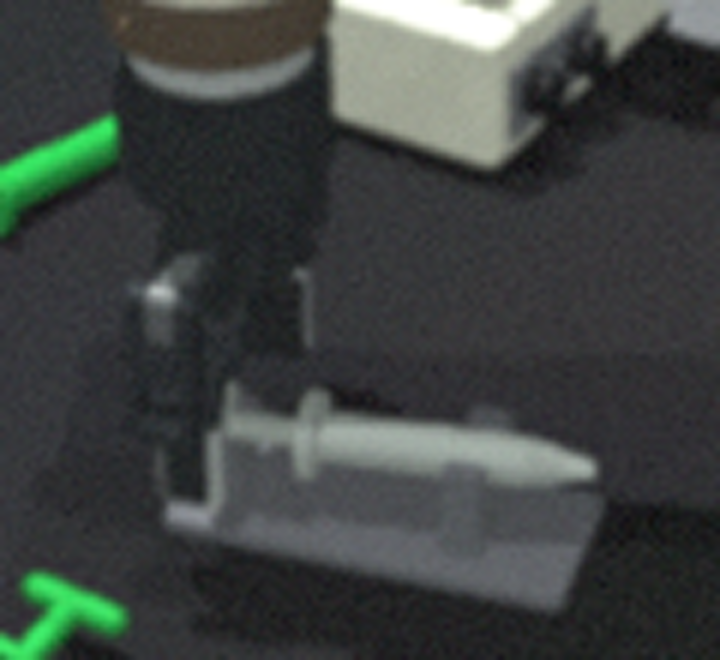

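>>> play_rows:
  commands: "1 2 1 9 0;0.8 2 1 9 0;0.7 2 1 9 0;0.6 2 1 9 0;0.5 2 1 9 0;0.3 2 1 9 0;0.3 2 1 9 0;0.3 2 1 9 0;0.3 2 1 9 0;0.3 2 1 9 0"
  force: 90

```text
time: 30.88
ee_pos: [0.5107, 0.3049, 0.0279]
tcp_rot: [179.7, 0.3, -159.5]
wrist_force: [-6.1, 10.3, 12.8]
opening: 0.0268
```

```bash
python3 - <<'E'
from h import *
a=camera('side')
crop(a,220,220,340,330,6,'pics/s30.png')
E
```

```text
(no output)
```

View pics/s30.png

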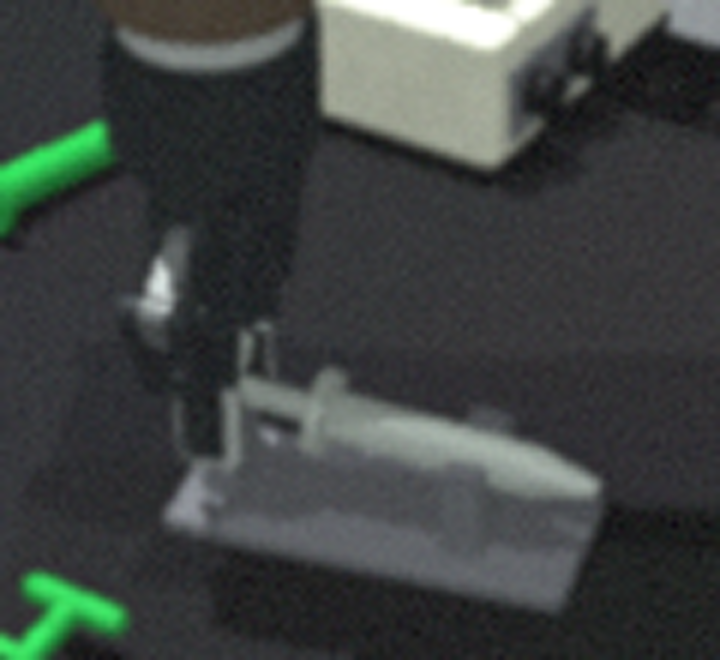

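>>> play_rows:
  commands: "0.4 0 0 0 0;0.5 0 0 0 0;0.6 0 0 0 0;0.75 0 0 0 0;0.75 0 0 0 0;0.75 0 0 40 0;0.75 0 0 75 0;0.75 0 0 75 0"
  force: 60

```text
time: 31.6
ee_pos: [0.5133, 0.3029, 0.1078]
tcp_rot: [180.0, 0.6, -159.7]
wrist_force: [0.9, 1.0, 0.7]
opening: 0.0641
```

```bash
python3 - <<'E'
from h import *
a=camera('side');t=camera('top')
crop(a,240,250,330,330,8,'pics/s31.png')
crop(t,195,200,265,280,7,'pics/t31.png')
E
```

```text
(no output)
```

View pics/s31.png

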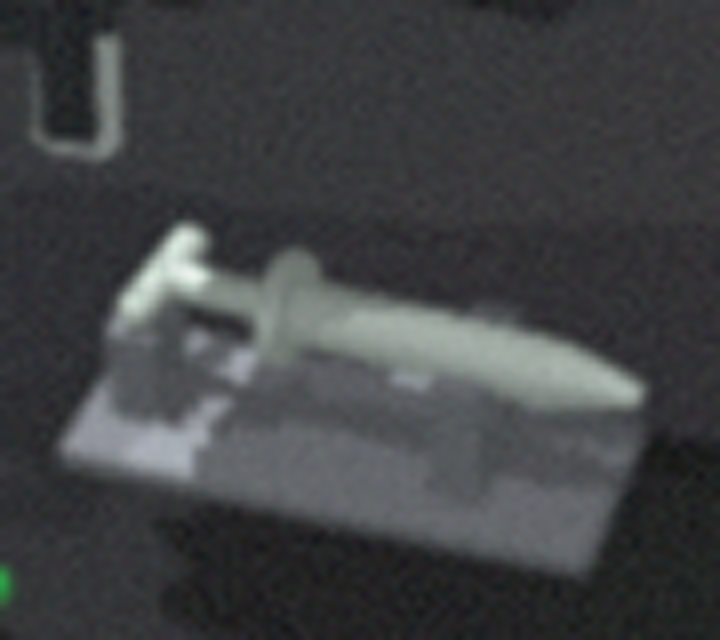

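View pics/t31.png

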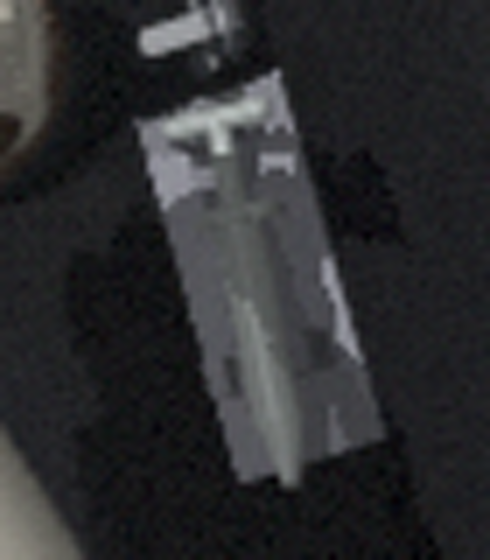

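```bash
python3 - <<'E'
from h import *
np.set_printoptions(precision=4,suppress=True)
S=lambda x,y:((x+.5)/8-.5+240,(y+.5)/8-.5+250)
T=lambda x,y:((x+.5)/7-.5+195,(y+.5)/7-.5+200)
a,e=tri(S(129,308),T(175,129));b,f=tri(S(188,238),T(256,106))
print('near',a,e);print('far',b,f,np.linalg.norm(a-b),(a+b)/2,(a-b))
print('tip',tri(S(640,395),T(290,482)))
print('mid',tri(S(160,275),T(217,118)))
print('collar',tri(S(288,310),T(240,205)))
E
```

```text
near [0.5092 0.3075 0.0416] 0.004901045947733184
far [0.5168 0.2756 0.0429] 0.0016456802355209429 0.03287041422118844 [0.513  0.2915 0.0422] [-0.0076  0.032  -0.0013]
tip (array([0.3771, 0.2578, 0.0417]), np.float64(0.001379658555648015))
mid (array([0.5128, 0.2912, 0.0413]), np.float64(0.0032922315192378125))
collar (array([0.4787, 0.2808, 0.0386]), np.float64(0.0005892201353688499))
```

Closing on the offset bar rolled it, and it then settled level about 9 mm off to the -y side. I'll straddle it with a small gap, slide it to the centre by moving the gripper sideways, and then close.

>>> play_rows:
  commands: "0.75 0 -6 -20 -2;0.75 0 -11 -45 -2;0.75 0 -11 -68 -2;0.75 0 -11 -82 -2;0.75 0 -11 -84 -2;0.6 0 -11 -84 -2;0.55 0 -11 -84 -2;0.55 0 -11 -84 -2;0.55 0 -11 -84 -2"

```text
time: 32.45
ee_pos: [0.5116, 0.2911, 0.0178]
tcp_rot: [-180.0, 0.2, -161.7]
wrist_force: [0.0, 0.5, 0.1]
opening: 0.0467
```

```bash
python3 - <<'E'
from h import *
a=camera('side')
crop(a,220,220,340,330,6,'pics/s32.png')
E
```

```text
(no output)
```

View pics/s32.png

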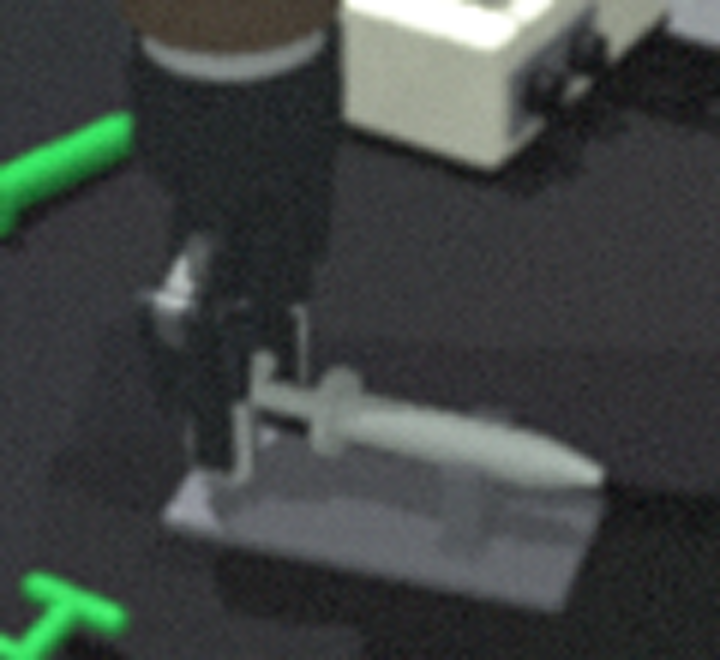

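>>> play_rows:
  commands: "0.55 0 0 4 0;0.55 0 2 4 0;0.55 -1 4 4 0;0.55 -1 6 4 0;0.55 -2 8 4 0;0.55 -2 9 4 0;0.55 -2 9 4 0"

```text
time: 33.08
ee_pos: [0.5089, 0.2999, 0.0206]
tcp_rot: [-179.9, 0.1, -161.7]
wrist_force: [-0.1, -0.7, 0.3]
opening: 0.0469
```

```bash
python3 - <<'E'
from h import *
a=camera('side')
crop(a,220,220,340,330,6,'pics/s33.png')
E
```

```text
(no output)
```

View pics/s33.png

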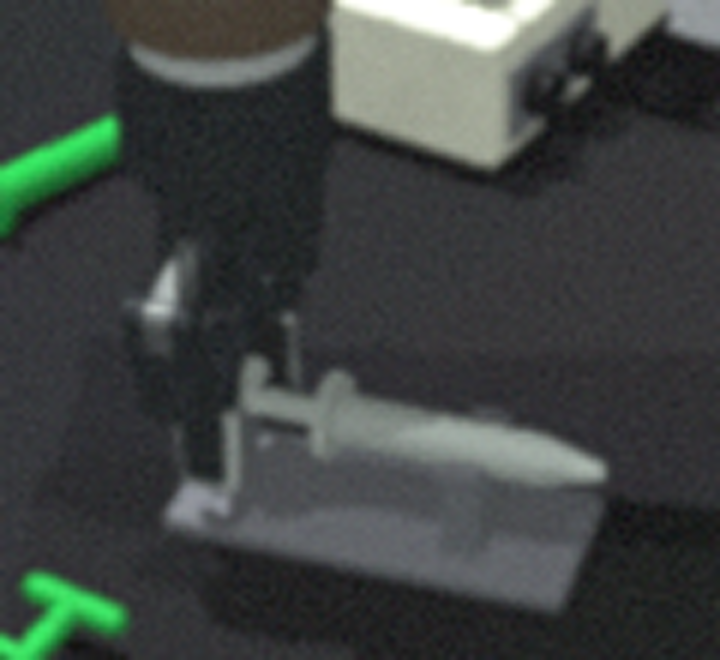

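>>> play_rows:
  commands: "0.52 1 0 3 0;0.49 1 0 3 0;0.4 1 0 3 0;0.3 1 0 3 0;0.3 1 0 3 0;0.3 1 0 3 0;0.3 1 0 3 0"
  force: 90

```text
time: 33.72
ee_pos: [0.5103, 0.2998, 0.0248]
tcp_rot: [-180.0, 0.2, -161.7]
wrist_force: [-2.3, -1.3, 7.4]
opening: 0.0364
```

```bash
python3 - <<'E'
from h import *
a=camera('side')
crop(a,220,220,340,330,6,'pics/s34.png')
E
```

```text
(no output)
```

View pics/s34.png

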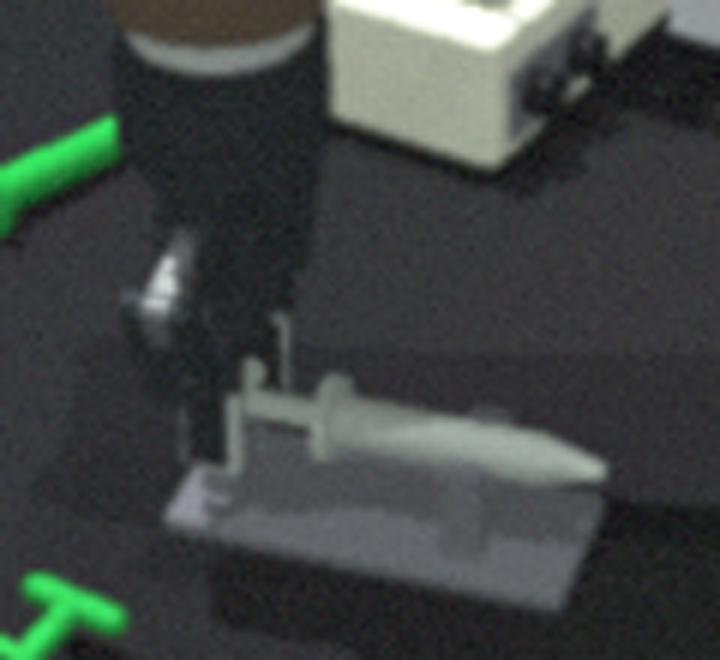

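>>> play_rows:
  commands: "0.3 0 0 8 0;0.3 0 0 30 0;0.3 0 0 60 0;0.3 0 0 95 0;0.3 0 0 130 0;0.3 0 0 165 0;0.3 0 0 200 0;0.3 0 0 230 0;0.3 0 0 245 0;0.3 0 0 245 0"

```text
time: 34.6
ee_pos: [0.5107, 0.3001, 0.2728]
tcp_rot: [180.0, 0.4, -161.7]
wrist_force: [0.8, 0.1, -2.7]
opening: 0.0362
```

>>> play_rows:
  commands: "0.4 0 0 0 0;0.42 0 0 0 0;0.43 0 0 0 0;0.44 0 0 0 0;0.45 0 0 0 0;0.45 0 0 0 0;0.45 0 0 0 0;0.45 0 0 0 0;0.45 0 0 0 0"
  force: 20

```text
time: 35.35
ee_pos: [0.5101, 0.2997, 0.2686]
tcp_rot: [-179.9, 0.1, -161.7]
wrist_force: [0.3, 0.2, -3.4]
opening: 0.0387
```

```bash
python3 - <<'E'
from h import *
a=camera('side')
b=camera('side');print(get_obs()['torque'],get_obs()['opening'])
i=np.hstack([x[150:270,220:290] for x in (a,b)])
crop(i,0,0,140,120,5,'pics/s35.png')
E
```

```text
[-0.01586162 -0.00479533 -0.03107018] 0.03849896326829799
```

View pics/s35.png

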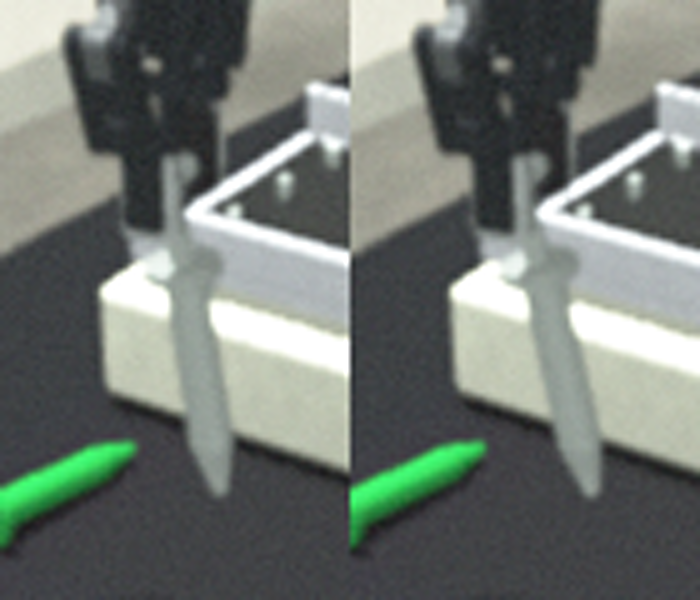

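>>> play_rows:
  commands: "0.45 0 0 0 0;0.45 0 0 0 0;0.45 0 0 0 0;0.45 0 0 0 0;0.45 0 0 0 0;0.45 0 0 0 0;0.45 0 0 0 0;0.45 0 0 0 0;0.45 0 0 0 0;0.45 0 0 0 0"

```text
time: 36.28
ee_pos: [0.51, 0.2997, 0.2687]
tcp_rot: [-179.9, 0.1, -161.7]
wrist_force: [-0.3, 0.5, -2.9]
opening: 0.0387
```

```bash
cat > ax.py <<'E'
from h import *
import sys
np.set_printoptions(precision=4,suppress=True)
a=camera('side');b=camera('side')
i=np.hstack([x[150:270,220:290] for x in (a,b)])
crop(i,0,0,140,120,5,sys.argv[1])
p=get_obs()['ee_pos']
for h in (.017,.02):
  q=p+[0,0,h]
  print(proj('side',[q,q-[0,0,.037],q-[0,0,.14]])*5-[1100-2,750-2],p)
E
python3 ax.py pics/s36.png
```

```text
[[172.6688 181.2445]
 [176.3973 265.3419]
 [186.4368 484.0207]] [0.51   0.2997 0.2687]
[[172.3638 174.2915]
 [176.0973 258.6361]
 [186.1517 477.9583]] [0.51   0.2997 0.2687]
```

View pics/s36.png

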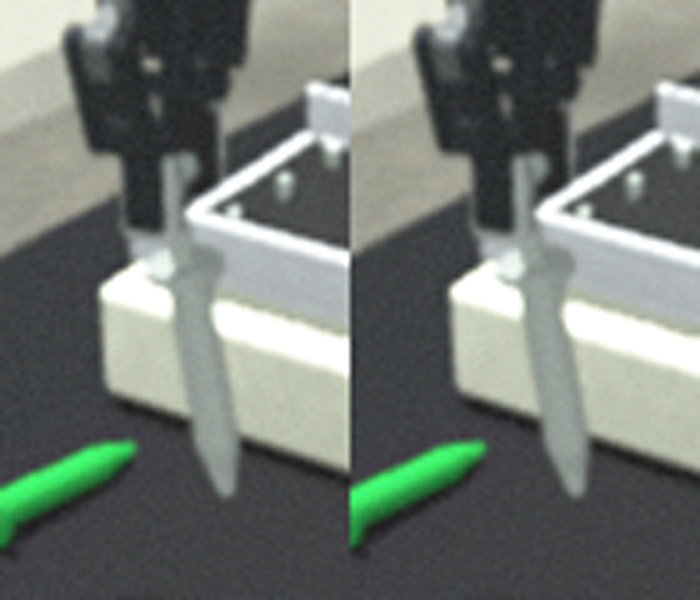

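>>> play_rows:
  commands: "0.455 0 0 0 0;0.46 0 0 0 0;0.46 0 0 0 0;0.46 0 0 0 0;0.46 0 0 0 0;0.46 0 0 0 0;0.46 0 0 0 0;0.46 0 0 0 0"

```text
time: 37.05
ee_pos: [0.51, 0.2997, 0.2687]
tcp_rot: [-179.9, 0.1, -161.7]
wrist_force: [0.1, -0.1, -2.6]
opening: 0.0393
```

```bash
python3 ax.py pics/s37.png
```

```text
[[172.6282 181.1963]
 [176.3574 265.2945]
 [186.3987 483.9752]] [0.51   0.2997 0.2687]
[[172.3232 174.2433]
 [176.0573 258.5886]
 [186.1136 477.9127]] [0.51   0.2997 0.2687]
```

View pics/s37.png

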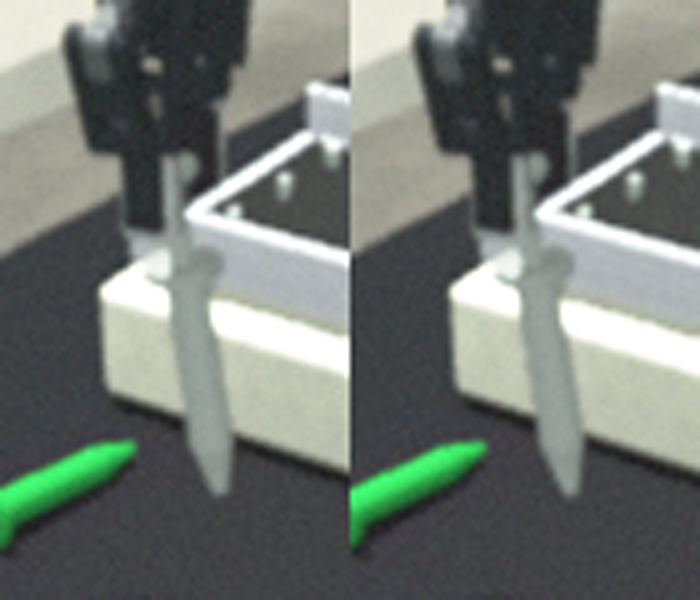

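>>> play_rows:
  commands: "0.46 0 0 0 0;0.463 0 0 0 0;0.463 0 0 0 0;0.463 0 0 0 0;0.463 0 0 0 0;0.463 0 0 0 0;0.463 0 0 0 0;0.463 0 0 0 0;0.463 0 0 0 0;0.463 0 0 0 0"

```text
time: 37.98
ee_pos: [0.51, 0.2996, 0.2686]
tcp_rot: [-179.9, 0.1, -161.7]
wrist_force: [-0.3, 0.8, -2.6]
opening: 0.0396
```

```bash
python3 ax.py pics/s38.png
```

```text
[[172.7177 181.2471]
 [176.4453 265.3446]
 [186.4825 484.0235]] [0.51   0.2997 0.2687]
[[172.4128 174.2941]
 [176.1454 258.6388]
 [186.1975 477.9611]] [0.51   0.2997 0.2687]
```

View pics/s38.png

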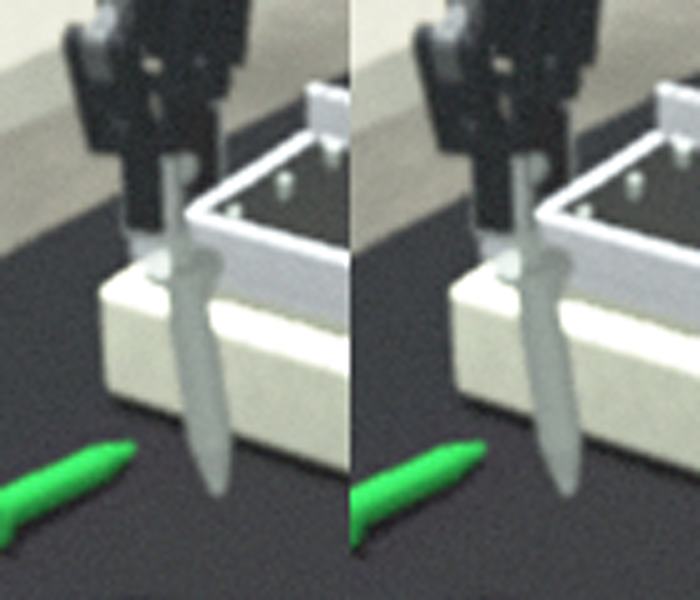

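>>> play_rows:
  commands: "0.46 -8 -3 0 0;0.46 -8 -3 0 0;0.46 6 2 0 0;0.46 6 2 0 0;0.46 -4 -1 0 0;0.46 -4 -1 0 0;0.46 0 0 0 0;0.46 0 0 0 0;0.46 0 0 0 0;0.46 0 0 0 0"

```text
time: 38.92
ee_pos: [0.5103, 0.2997, 0.2685]
tcp_rot: [-179.9, 0.1, -161.7]
wrist_force: [0.6, -0.3, -3.0]
opening: 0.0393
```

```bash
python3 ax.py pics/s39.png
```

```text
[[172.5206 181.4301]
 [176.2515 265.5147]
 [186.2973 484.1609]] [0.5101 0.2996 0.2685]
[[172.2154 174.4782]
 [175.9513 258.8098]
 [186.0121 478.0994]] [0.5101 0.2996 0.2685]
```

View pics/s39.png

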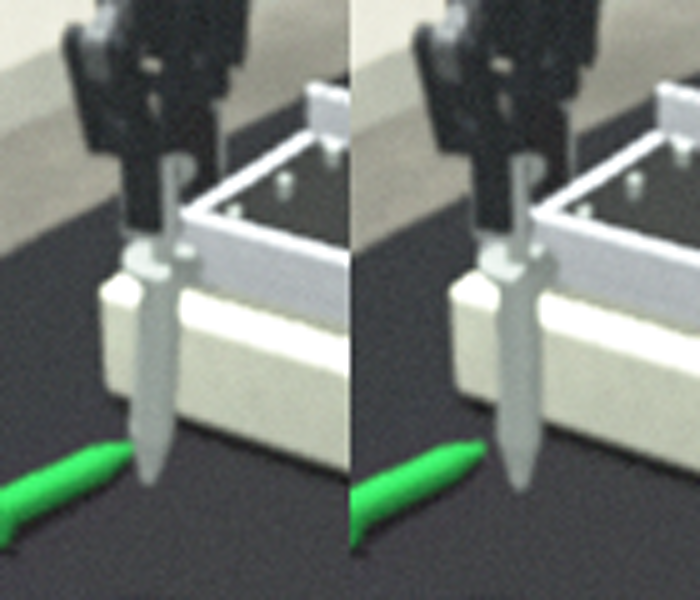

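>>> play_rows:
  commands: "0.46 0 0 0 0;0.46 0 0 0 0;0.46 0 0 0 0;0.46 0 0 0 0;0.46 0 0 0 0;0.46 0 0 0 0;0.46 0 0 0 0;0.46 0 0 0 0;0.46 0 0 0 0;0.46 0 0 0 0"

```text
time: 39.85
ee_pos: [0.51, 0.2997, 0.2687]
tcp_rot: [-179.9, 0.1, -161.7]
wrist_force: [0.1, -0.2, -3.1]
opening: 0.0395
```

```bash
python3 ax.py pics/s40.png
```

```text
[[172.7138 181.2423]
 [176.4413 265.3375]
 [186.4784 484.0108]] [0.51   0.2996 0.2686]
[[172.4089 174.2895]
 [176.1414 258.6319]
 [186.1934 477.9486]] [0.51   0.2996 0.2686]
```

View pics/s40.png

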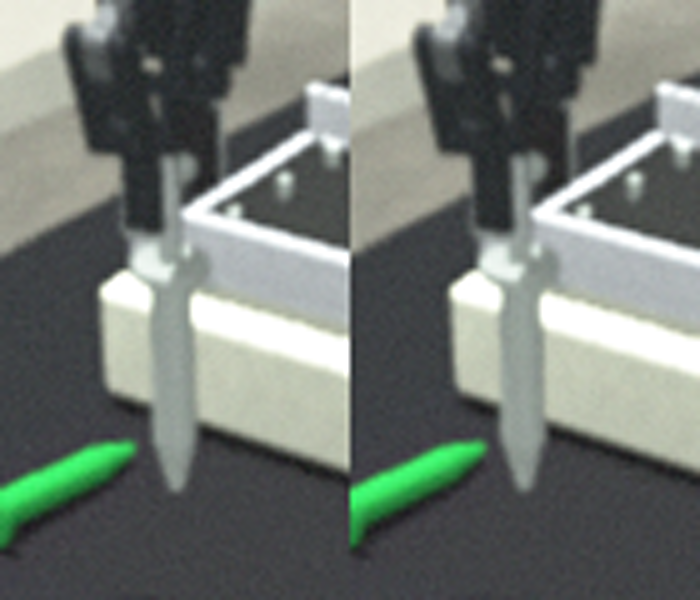

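The shaft is within about 1° of plumb now: tip at (174,490) against a plumb line expected near (180,490). I'll tighten the grip and carry it over.

>>> play_rows:
  commands: "0.43 0 0 0 0;0.3 0 0 0 0;0.3 0 0 0 0;0.3 0 0 0 0;0.3 0 0 8 0;0.3 0 -5 15 0;0.3 1 -15 15 0;0.3 2 -30 15 0;0.3 3 -50 15 0;0.3 4 -75 15 0"
  force: 90

```text
time: 40.78
ee_pos: [0.514, 0.2233, 0.2834]
tcp_rot: [-179.9, 0.1, -161.6]
wrist_force: [0.5, -0.6, -1.7]
opening: 0.0364
```

>>> play_rows:
  commands: "0.3 1 -28 0 0;0.3 3 -58 0 0;0.3 4 -88 0 0;0.3 6 -118 0 0;0.3 8 -148 0 0;0.3 10 -178 0 0;0.3 11 -205 0 0;0.3 13 -228 0 0;0.3 14 -245 0 0;0.3 14 -255 0 0"

```text
time: 41.62
ee_pos: [0.5274, -0.0333, 0.2837]
tcp_rot: [-179.9, 0.1, -161.8]
wrist_force: [0.4, 0.6, -3.8]
opening: 0.0362
```

>>> play_rows:
  commands: "0.3 0 0 0 0;0.3 0 0 0 0;0.3 0 0 0 0"

```text
time: 41.87
ee_pos: [0.5278, -0.03, 0.2837]
tcp_rot: [-180.0, 0.1, -161.7]
wrist_force: [0.7, 0.3, -2.2]
opening: 0.036
```

```bash
python3 - <<'E'
from h import *
a=camera('side');t=camera('top')
print(get_obs()['ee_pos'],get_obs()['tcp_rot'])
crop(a,280,120,380,260,5,'pics/s41.png')
crop(t,290,130,410,250,5,'pics/t41.png')
E
```

```text
[ 0.52791827 -0.02962084  0.28369237] [-1.79946971e+02  1.01712615e-01 -1.61604257e+02]
```

View pics/s41.png

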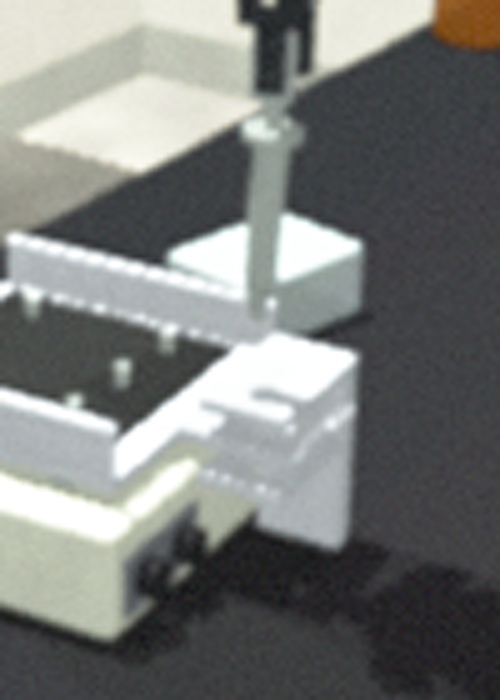

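View pics/t41.png

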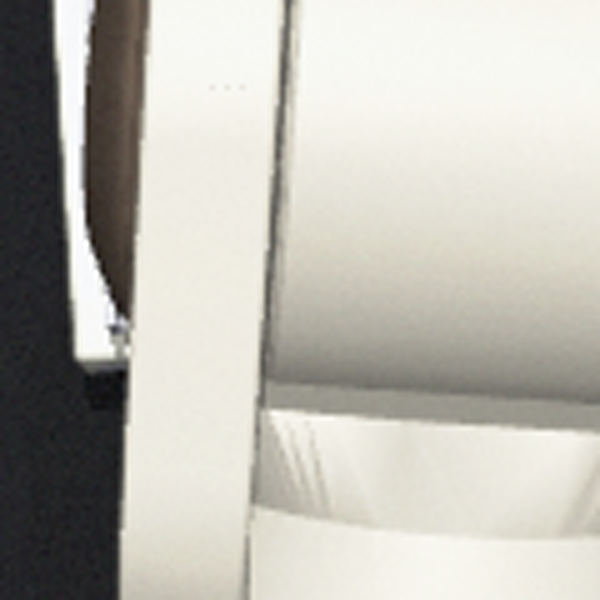

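```bash
python3 - <<'E'
from h import *
np.set_printoptions(precision=2,suppress=True)
p=get_obs()['ee_pos']
for nm,b in (('tcp',p+[0,0,.02]),('hole',np.array([.5283,-.032,p[2]+.02]))):
  print(nm,(proj('side',[b,b-[0,0,.037],b-[0,0,.116],b-[0,0,.14]])-[280,120])*5+2)
print('hole',(proj('side',[.5283,-.032,.115])-[280,120])*5+2)
for d in ([.01,0,0],[0,.01,0]):
  b=np.array([.5283,-.032,.163]);print((proj('side',b+d)-proj('side',b))*5)
crop(camera('side'),310,120,360,210,7,'pics/s42.png')
E
```

```text
tcp [[282.53  54.77]
 [279.7  125.41]
 [273.85 270.02]
 [272.13 312.33]]
hole [[284.43  53.35]
 [281.57 123.88]
 [275.68 268.31]
 [273.94 310.57]]
hole [[270.49 394.06]]
[[-16.26  -4.87]]
[[-10.3    6.66]]
```

View pics/s42.png

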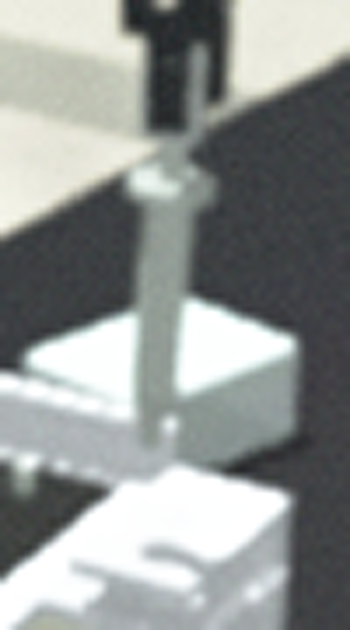

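>>> play_rows:
  commands: "0.3 -2 -2 0 0;0.3 -4 -4 -5 0;0.3 -4 -4 -15 0;0.3 -4 -4 -26 0;0.3 -4 -4 -34 0;0.3 -4 -4 -36 0;0.3 -4 -4 -36 0;0.3 -4 -4 -36 0"

```text
time: 42.68
ee_pos: [0.524, -0.0343, 0.2479]
tcp_rot: [-179.9, 0.1, -161.7]
wrist_force: [0.1, -0.8, -3.4]
opening: 0.0359
```

```bash
python3 - <<'E'
from h import *
print(get_obs()['ee_pos'])
crop(camera('side'),300,130,370,220,6.5,'pics/s43.png')
f=lambda P:(proj('side',P)-[300,130])*6.5+2.75
h=np.array([.5283,-.032,0])
print(f([h+[0,0,z] for z in (.115,.125,.148,.22,.228)]))
E
```

```text
[ 0.52396298 -0.03433074  0.24793945]
[[221.79309265 447.42876879]
 [222.70283612 425.45232569]
 [224.8161854  374.29221685]
 [231.6227684  208.47041642]
 [232.39708812 189.50341184]]
```

View pics/s43.png

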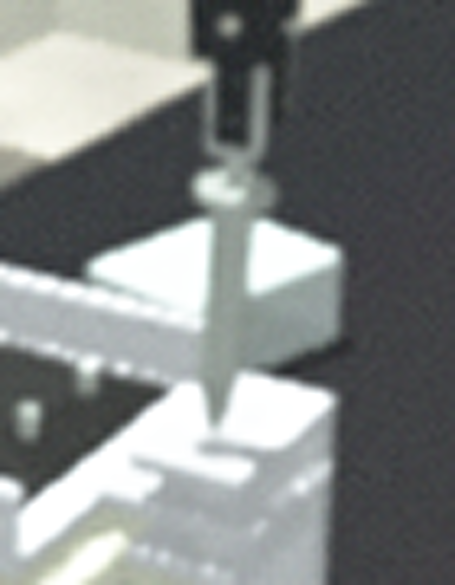

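>>> play_rows:
  commands: "0.3 -1 0 -6 0;0.3 -1 0 -14 0;0.3 -1 0 -22 0;0.3 -1 0 -30 0;0.3 -1 0 -36 0;0.3 -1 0 -36 0"

```text
time: 43.23
ee_pos: [0.5224, -0.0343, 0.2097]
tcp_rot: [-180.0, -0.0, -161.7]
wrist_force: [-0.3, 0.0, -3.2]
opening: 0.0363
```

```bash
python3 - <<'E'
from h import *
o=get_obs();print(o['ee_pos'],o['wrist_force'],o['torque'])
crop(camera('side'),300,130,370,220,6.5,'pics/s44.png')
E
```

```text
[ 0.52240204 -0.03429895  0.20971161] [-0.28668902  0.0188336  -3.19215742] [0.05256778 0.02183444 0.04669626]
```

View pics/s44.png

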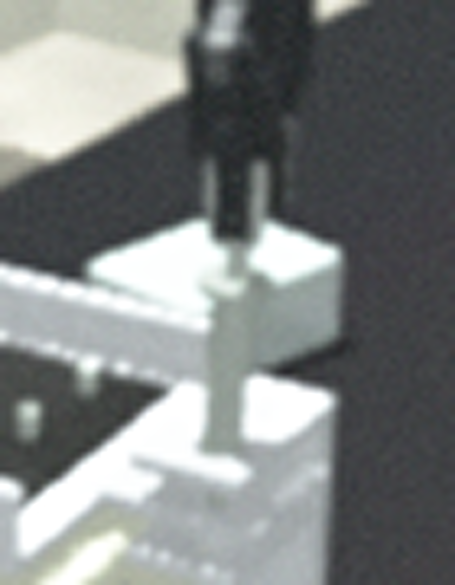

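>>> play_rows:
  commands: "0.3 0 0 -5 0;0.3 0 0 -11 0;0.3 0 0 -17 0;0.3 0 0 -23 0;0.3 0 0 -28 0;0.3 0 0 -28 0"

```text
time: 43.78
ee_pos: [0.5226, -0.0343, 0.1822]
tcp_rot: [-180.0, 0.0, -161.7]
wrist_force: [-0.1, 1.3, -3.0]
opening: 0.036
```

>>> play_rows:
  commands: "0.3 0 0 -5 0;0.3 0 0 -11 0;0.3 0 0 -17 0;0.3 0 0 -23 0;0.3 0 0 -30 0;0.3 0 0 -34 0;0.3 0 0 -34 0"

```text
time: 44.37
ee_pos: [0.5226, -0.034, 0.1481]
tcp_rot: [180.0, 0.0, -161.6]
wrist_force: [0.3, 5.0, -6.6]
opening: 0.036
```

```bash
python3 - <<'E'
from h import *
o=get_obs();print(o['ee_pos'],o['wrist_force'],o['torque'])
crop(camera('side'),300,130,370,220,6.5,'pics/s45.png')
E
```

```text
[ 0.5226253  -0.03395367  0.1481363 ] [ 0.34697466  4.96382433 -6.58673911] [1.24898155 0.02346727 0.01080345]
```

View pics/s45.png

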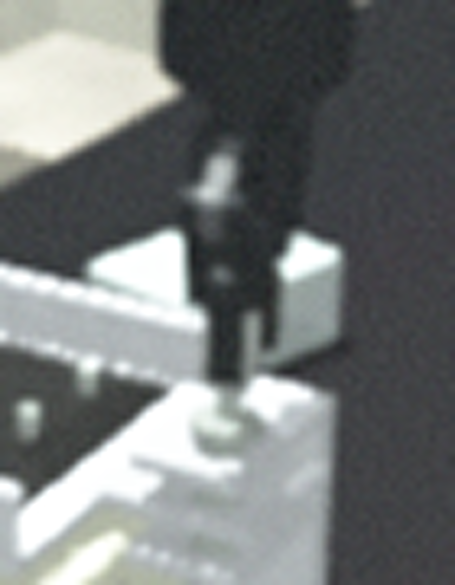

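>>> play_rows:
  commands: "0.3 0 1 0 0;0.3 0 2 0 0;0.3 0 2 -3 0;0.3 0 2 -5 0"

```text
time: 44.75
ee_pos: [0.5231, -0.0326, 0.1444]
tcp_rot: [-179.9, 0.1, -161.7]
wrist_force: [1.1, -0.5, -2.5]
opening: 0.0361
```

Lateral force is back to nothing. I'll lower slowly to contact.

>>> play_rows:
  commands: "0.3 0 0 -2 0;0.3 0 0 -3 0;0.3 0 0 -4 0;0.3 0 0 -4 0"

```text
time: 45.08
ee_pos: [0.5236, -0.0323, 0.1414]
tcp_rot: [-179.9, 0.2, -161.7]
wrist_force: [0.5, 0.5, 3.4]
opening: 0.0365
```

>>> play_rows:
  commands: "0.3 0 0 -1 0;0.3 0 0 -2 0;0.3 0 0 -2 0"

```text
time: 45.33
ee_pos: [0.5243, -0.0321, 0.1411]
tcp_rot: [-179.9, 0.4, -161.6]
wrist_force: [0.8, 3.4, 14.0]
opening: 0.036
```

```bash
python3 - <<'E'
from h import *
o=get_obs();print(o['ee_pos'],o['wrist_force'],o['torque'])
crop(camera('side'),300,130,370,220,6.5,'pics/s46.png')
E
```

```text
[ 0.52429798 -0.03205138  0.14109418] [ 0.80221073  3.36434063 13.98152108] [ 0.53699123 -0.08391477  0.02108698]
```

View pics/s46.png

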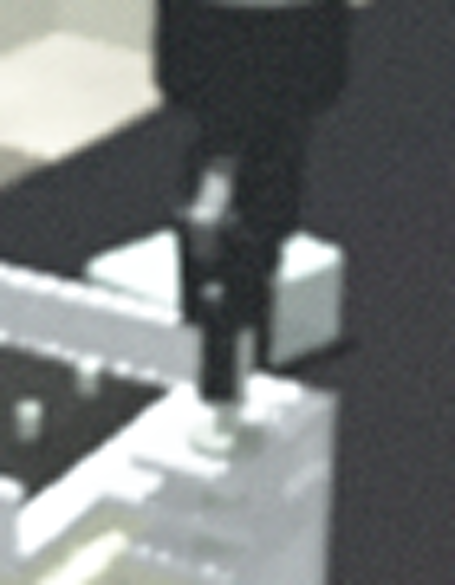

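>>> play_rows:
  commands: "0.42 0 0 1 0;0.46 0 0 1 0;0.5 0 0 1 0;0.55 0 0 1 0;0.65 0 0 1 0;0.75 0 0 1 0;0.75 0 0 1 0;0.75 0 0 1 0"
  force: 20

```text
time: 46.05
ee_pos: [0.5229, -0.0324, 0.1395]
tcp_rot: [-179.9, 0.1, -161.7]
wrist_force: [-0.2, -0.3, 0.4]
opening: 0.064
```

>>> play_rows:
  commands: "0.75 0 0 8 0;0.75 0 0 25 0;0.75 0 0 50 0;0.75 0 0 85 0;0.75 0 0 120 0;0.75 0 0 150 0;0.75 -10 25 160 0;0.75 -20 55 160 0;0.75 -30 90 160 0;0.75 -40 125 160 0"

```text
time: 46.88
ee_pos: [0.4825, 0.0935, 0.3006]
tcp_rot: [-179.9, 0.2, -161.7]
wrist_force: [0.9, 0.7, -0.2]
opening: 0.0641
```

>>> play_rows:
  commands: "0.75 -10 35 0 0;0.75 -20 70 0 0;0.75 -20 100 0 0;0.75 -20 120 0 0;0.75 -20 120 0 0;0.75 -20 120 0 0"

```text
time: 47.38
ee_pos: [0.4627, 0.2134, 0.2999]
tcp_rot: [-179.9, 0.1, -161.5]
wrist_force: [-0.4, -0.2, 0.0]
opening: 0.0639
```

```bash
python3 - <<'E'
from h import *
o=get_obs();print(o['time'],o['ee_pos'],o['wrist_force'])
a=camera('side');t=camera('top')
crop(a,290,130,380,260,5,'pics/s47.png');crop(t,290,110,410,230,5,'pics/t47.png')
cv2.imwrite('pics/s47f.png',a[:,:,::-1]);cv2.imwrite('pics/t47f.png',t[:,:,::-1])
f=lambda P:(proj('side',P)-[290,130])*5+2
h=np.array([.5283,-.032,0]);print('bar,collar top,expected',f([h+[0,0,z] for z in (.155,.121,.115)]))
f=lambda P:(proj('top',P)-[290,110])*5+2
print(f([h+[0,0,z] for z in (.155,.121,.115)]))
E
```

```text
47.3833 [0.46274433 0.21344619 0.29990243] [-0.42475264 -0.20494483  0.03789413]
bar,collar top,expected [[223.31938423 275.69248188]
 [220.91406061 333.93246645]
 [220.49468665 344.06059138]]
[[302.20012713 490.32485479]
 [298.90972787 496.39424465]
 [298.35436333 497.418627  ]]
```

View pics/s47.png

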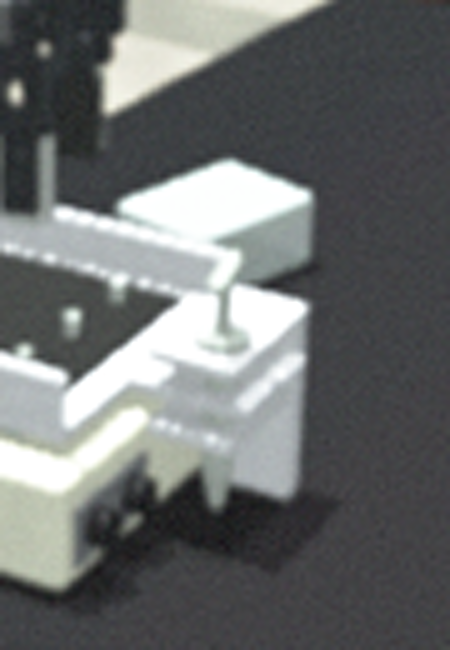

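View pics/t47.png

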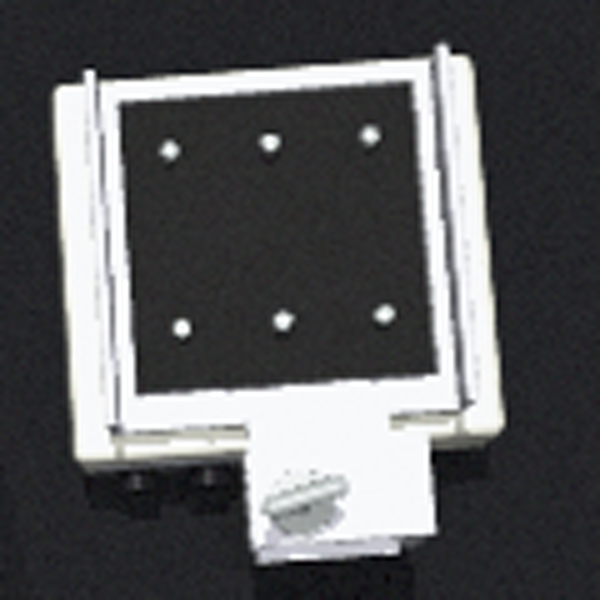

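View pics/t47f.png

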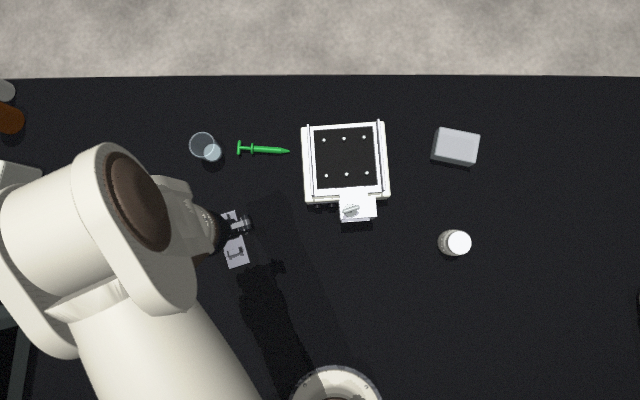

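The pin is seated. The collar is on the upper lug at (223,343), expected at (221,339), and the tip shows below the lower lug at (215,505). The platform is home and the bystanders are where they were.

```bash
python3 -c "
from workcell import job_done
print(job_done())"
```

```text
the job is handed in; nothing more can be done
None
```

The shaker is locked and the job is handed in at about 47.5 s, but I dropped the pin once along the way.

**What I did:**
- I pushed the platform home. The stop pushed back with about 23 N, and the top picture showed the hole dark right through.
- I picked the pin up by its bar ends, lifted it clear, eased the grip until the shaft hung within about 1–2° of plumb, and tightened the grip again.
- I lowered it, held all the way, until the collar pressed on the upper lug with about 14 N. Then I let go and backed away.

**What went wrong:**
- **Drop:** on the first pick I eased the grip too far, and the pin fell from about 0.29 m onto the cradle. I gripped it by the shaft and laid it back in the cradle.
- **Second pick:** the first close on the bar rolled it, so I opened, slid the bar to the centre and gripped it again by its ends. All the later steps used that grip.
- **Wrist limit:** the last joint reached its range limit once in free air and tilted the tool by 1.9°. I took the tilt out again before gripping.
- **Lowering:** about 5 N of sideways force built up in the holes. A shift of 2 mm cleared it.

**Last checks:**
- The collar lies on the upper lug and the bar is within about 2 pixels of where a seated pin should show.
- The tip is visible below the lower lug, and the platform is home.
- The jar, beaker and box show no movement in the top picture.
- The gripper is well clear, with wrist force near zero.

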